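Clip the dough paddles on the tool strip and lock it

ROBOT

A 7-joint arm with a two-finger parallel gripper is mounted at the origin on the work surface. World frame = base frame: x ahead of the robot, y to its left, z up, the work surface at z = 0. Lengths are in mm, angles in rad, forces in N, time in s.
With the tool pointing down it reaches from about 350 to 900 mm from the base axis. Payload 19.9 kg.
Tool frame: the origin (TCP) lies at the very end of the fingers, on their centre line; the grasp point (between the pads) lies 19 mm behind it; x points along the fingers, y is the direction in which the jaws open and shut, and the axes are right-handed (so a half turn about x gives the same grasp; the last joint's range is limited). The gripper opens to 94 mm and grips with 3 to 60 N. Pads are 16 mm wide; open, the fingers measure 119 mm over their backs; the gripper's body (75 mm by 177 mm) begins 78 mm behind the grasp point.
Start: joints at [1.21, 0.417, -0.01, 1.614, 0.005, 1.111, -0.053], TCP at [195.884, -593.486, 183.625] pointing down, gripper open.
Joint ranges: [-2.81, 2.81], [-0.39, 2.02], [-1.27, 1.25], [0.06, 2.57], [-1.19, 4.33], [0.19, 2], [-2.82, 2.82]. Speed limits (rad/s): [1.89, 1.89, 2.39, 2.39, 3.01, 3.01, 3.01].

INTERFACE

Orientations are given as a unit quaternion [w, x, y, z].
In Python, from plant import robot gives the robot as it stands. The module is installed in compiled form; this text tells all that it offers.
- The arm moves only by the tool apply_moves, never from a script. Its argument "motion" is a list of rows, each an object of numbers: "tx", "ty", "tz": the shift along the tool's x, y, z in m; "wx", "wy", "wz": the turn, a rotation vector about the tool's x, y, z in degrees. A call has exactly 8 rows; each row shifts and turns the commanded pose from where the row before left it, along the tool's axes as they then stand; what a row does not reach is not made up. A row lasts 1/10 s, in which the tool goes at most 50 mm and 8.59 degrees, less where a joint would pass 70% of its speed; a pose out of reach is approached as far as the arm can. A call with a gripper value outside its range is refused whole. "claw" is the finger opening in m, from 0 to 0.094, set as the call begins (left out, the last holds). The fingers move at their own pace and stop on an object; "grip_force" is the grip in N (left out, the last holds). Time passes only in rows, so rows that do not move let the fingers close, or fill a call up. It gives the time, the measured TCP pose, the force and the opening at its end, in the units of the state.
- robot.read_state(): the state, without advancing time (a new reading comes with each control period).
- robot.get_image(name): name is "side" or "top" or "wrist"; returns a dict with "color" (420x560x3 uint8, red, green, blue), "fovy" (degrees; the focal length in pixels is half the picture's height over the tangent of half this angle, whatever the lens; pixels are square), "cx", "cy" (the principal point, pixels), "cam_to_world" (4x4, takes a point from camera to world coordinates). Camera axes: x right, y down, z forward; pixel columns grow to the right and rows downward; lengths in mm; the calibration is good to about 2 mm. A picture is of the moment at which its call begins. There is no depth.
- robot.sign_off(): hands the job in, once; it reports no verdict.
Trained networks look in the newest picture that a camera, given by its name, has taken for a name from the list of things; names that differ only in an ending like _2 or _b are one class to them, and where a whole thing is asked for, a point or a joint stands for the part that bears it (a point fixed in the world has none). Each returns a list of dicts, best first, with "score" (0 to 1); they miss things now and then, are a little off and sometimes report something else, mostly with a low value. They report only what shows in the picture. A call takes as long as a camera call. They do not tell look-alikes from the thing itself.
- robot.cut_out(camera, thing): "pixels" (420x560 bool, what is visible of it) and "extent" ([left, top, width, height] in pixels, round what is visible of it).
- robot.pinpoint(camera, thing): "point" ([column, row] in pixels: a listed point, or the origin of a listed thing).
The state is a dict: "time": time; "qpos": joint angles; "dq": joint speeds; "tau": joint torques, N m; "position": TCP position; "tool_rot": TCP orientation; "ft_force": force on the tool from outside, world axes, zero at the start; "wrist_torque": the same for the moment, N m; "grip_width": finger opening in mm.
Only numpy, scipy, OpenCV 4.12 (cv2) and the standard library are available. Lean on these libraries where they do the work, as an engineer would, in place of code of your own. Each camera call takes 0.05 s, during which the arm holds its last target.

TASK

After class, put the dough paddles away on the tool strip. Unlock it first (press the yellow quarter-turn stud, turn it back anticlockwise, slide the locking bar open by its black grip), then push the hanging eye of every paddle that is there down past the red sprung gate of a snap hook, one paddle to a hook (any hook), so that the paddle lies flat on the deck with the gate closed over its eye. When all are clipped in, slide the bar fully home again and press and turn the stud clockwise until it pops up in its catch; leave the bowl, the jar and the beaker where they stand.

Things in the scene. Friction and masses are not known exactly. Their poses are not given: they have to be found in the camera images.
- strip: Tool strip fixed to the bench: aluminium deck 205 x 360 x 6 mm with three snap hooks in a row along y, a locking bar behind and a yellow stud at the +y end. Origin: bench height, at the middle hook's nose; x points from nose to spine, z up. Deck: x -115..+90, y -145..+215 mm. A clipped paddle lies on the deck on the hook's -x side, its x along the strip's x, its eye round the nose.
- hook0 (a point): Foot of hook 0's nose, on the deck's top (6 mm above the bench), axes as strip. The nose is an upright round pin 8 mm thick, tip 64 mm above this point. Behind it two thin spine pins stand at x +38, y +-9 mm, 63 mm tall, with the red gate hinged between them. It is at strip y = -95 mm.
- hook1 (a point): Foot of hook 1's nose, on the deck's top (6 mm above the bench), axes as strip. The nose is an upright round pin 8 mm thick, tip 64 mm above this point. Behind it two thin spine pins stand at x +38, y +-9 mm, 63 mm tall, with the red gate hinged between them. It is at strip y = 0 mm.
- hook2 (a point): Foot of hook 2's nose, on the deck's top (6 mm above the bench), axes as strip. The nose is an upright round pin 8 mm thick, tip 64 mm above this point. Behind it two thin spine pins stand at x +38, y +-9 mm, 63 mm tall, with the red gate hinged between them. It is at strip y = 95 mm.
- gate0 (a joint): Hook 0's red gate, rad: 0 closed (level, 56 mm above the deck, from spine to nose), up to 1.25 swung down inwards; a spring shuts it (0.02 N m shut, 0.08 N m wide open; 1 to 6 N at the eye). The eye's far rim goes down between nose and spine, pushing it, till it springs shut above. It cannot open upwards; a paddle's weight alone does not open it.
- gate1 (a joint): Hook 1's red gate, rad: 0 closed (level, 56 mm above the deck, from spine to nose), up to 1.25 swung down inwards; a spring shuts it (0.02 N m shut, 0.08 N m wide open; 1 to 6 N at the eye). The eye's far rim goes down between nose and spine, pushing it, till it springs shut above. It cannot open upwards; a paddle's weight alone does not open it.
- gate2 (a joint): Hook 2's red gate, rad: 0 closed (level, 56 mm above the deck, from spine to nose), up to 1.25 swung down inwards; a spring shuts it (0.02 N m shut, 0.08 N m wide open; 1 to 6 N at the eye). The eye's far rim goes down between nose and spine, pushing it, till it springs shut above. It cannot open upwards; a paddle's weight alone does not open it.
- lockbar (a joint): Locking bar, m: 0 fully open, 0.045 fully home (as found). It slides towards the strip's -y, with about 2 N of friction, and stays where it is left. Home, it blocks all three gates from opening; not home, it stands in the way of the stud's tongue.
- lockbar_grip (a point): Top of the bar's black upright grip, 14 x 14 mm, 58 mm tall, moving with the bar; the top is 104 mm above the bench. Axes as strip.
- stud_turn (a joint): Turn of the yellow stud, rad: about 1.5 to 1.57 as found, locked (wing and tongue along the strip's x, tongue behind the bar's end); 0 unlocked, a quarter turn anticlockwise seen from above (along the strip's y). Clockwise grows. It turns only while pressed down 8 mm or more; to lock, the bar must be home.
- stud_press (a joint): How far the stud is pressed down, m: 0 up, at most 0.010; a spring pushes it up with 3 N at the top, 7 N at the bottom. At either end of the quarter turn (within 0.08 rad) it rises by itself into a catch (reads about 0) and cannot turn; in between it stays down by about 8 mm.
- stud_wing (a point): Centre of the top of the stud's yellow wing, on the turning axis, 96 mm above the bench when up. Wing 40 mm long, 12 mm thick, 36 mm tall, on a 16 mm stem; the point's y runs along it and turns with it. Under it a tongue 10 mm wide reaches 33 mm from the axis, 39 to 46 mm above the bench; the boss below is 54 mm across, 28 mm high.
- paddle_blue: Blue dough paddle, 0.12 kg, lying flat; may be absent. Origin: underside, below the middle of its grip rib; x runs from blade to eye, z up. Plate 8 mm thick: blade 56 mm wide at x -48..-18, neck 30 mm wide to x +32. Rib on it: 56 mm along x, 14 mm thick in y, top 42 mm above the underside. Eye: flat eight-sided ring centred at x +50, 8 mm thick, hole 30 mm, rim 8 mm.
- paddle_green: Green dough paddle, 0.12 kg, lying flat; may be absent. Origin: underside, below the middle of its grip rib; x runs from blade to eye, z up. Plate 8 mm thick: blade 56 mm wide at x -48..-18, neck 30 mm wide to x +32. Rib on it: 56 mm along x, 14 mm thick in y, top 42 mm above the underside. Eye: flat eight-sided ring centred at x +50, 8 mm thick, hole 30 mm, rim 8 mm.
- paddle_orange: Orange dough paddle, 0.12 kg, lying flat; may be absent. Origin: underside, below the middle of its grip rib; x runs from blade to eye, z up. Plate 8 mm thick: blade 56 mm wide at x -48..-18, neck 30 mm wide to x +32. Rib on it: 56 mm along x, 14 mm thick in y, top 42 mm above the underside. Eye: flat eight-sided ring centred at x +50, 8 mm thick, hole 30 mm, rim 8 mm.
- paddle_blue_eye (a point): Centre of that paddle's eye hole, at the level of its underside; axes as the paddle's.
- paddle_green_eye (a point): Centre of that paddle's eye hole, at the level of its underside; axes as the paddle's.
- paddle_orange_eye (a point): Centre of that paddle's eye hole, at the level of its underside; axes as the paddle's.
- bowl: Steel bowl, 120 mm across, 55 mm high, bystander; origin under its centre.
- jar: Amber glass jar with white lid, 68 mm across, 110 mm high, bystander; origin under its centre.
- beaker: White beaker, 76 mm across, 100 mm high, bystander; origin under its centre.
Mind the look-alikes: they are no part of the job. What is meant by the paddle_green is not pink or white, and is the larger of those in its own colour.

How it is judged (in metres and radians):
On the way, in this order (a step that is already met when the one before it is completed fails the run):
1. every paddle present is clipped in a hook of its own, flat on the deck, its gate closed (((horizontal distance between paddle_blue_eye and hook0 below 0.0135 m and z of paddle_blue_eye in the frame of hook0 below 0.005 m) or (horizontal distance between paddle_blue_eye and hook1 below 0.0135 m and z of paddle_blue_eye in the frame of hook1 below 0.005 m) or (horizontal distance between paddle_blue_eye and hook2 below 0.0135 m and z of paddle_blue_eye in the frame of hook2 below 0.005 m)) and angle between each of paddle_blue, paddle_green, paddle_orange's own z axis and vertical below 0.12 rad and linear speed of each of paddle_blue, paddle_green, paddle_orange below 0.03 m/s and ((horizontal distance between paddle_green_eye and hook0 below 0.0135 m and z of paddle_green_eye in the frame of hook0 below 0.005 m) or (horizontal distance between paddle_green_eye and hook1 below 0.0135 m and z of paddle_green_eye in the frame of hook1 below 0.005 m) or (horizontal distance between paddle_green_eye and hook2 below 0.0135 m and z of paddle_green_eye in the frame of hook2 below 0.005 m)) and ((horizontal distance between paddle_orange_eye and hook0 below 0.0135 m and z of paddle_orange_eye in the frame of hook0 below 0.005 m) or (horizontal distance between paddle_orange_eye and hook1 below 0.0135 m and z of paddle_orange_eye in the frame of hook1 below 0.005 m) or (horizontal distance between paddle_orange_eye and hook2 below 0.0135 m and z of paddle_orange_eye in the frame of hook2 below 0.005 m)) and value of joint each of gate0, gate1, gate2 below 0.1 rad), for 0.2 s.
2. the locking bar is fully home (value of joint lockbar above 0.041 m), for 0.2 s.
3. the stud is turned a quarter turn and has popped up in its catch (value of joint stud_turn above 1.42 rad and value of joint stud_press below 0.002 m), for 0.2 s.
At the end, for the whole second after the job is handed in: Each paddle present: eye centre within 13.5 mm of a hook's nose, underside within 5 mm of the deck, tilt under 0.12 rad, at rest. Gates closed (under 0.1 rad). Locking bar home (over 41 of 45 mm). Stud turned past 1.42 rad and up (pressed under 2 mm) (all of step 1 and all of step 3 and value of joint lockbar above 0.041 m); the robot touches nothing.
It fails at once if the bowl is shifted by more than 30 mm or tipped (distance of bowl from where it was at the start of the episode above 0.03 m or angle between bowl's own z axis and vertical above 0.3 rad).
It fails at once if the jar is shifted by more than 30 mm or tipped (distance of jar from where it was at the start of the episode above 0.03 m or angle between jar's own z axis and vertical above 0.3 rad).
It fails at once if the beaker is shifted by more than 30 mm or tipped (distance of beaker from where it was at the start of the episode above 0.03 m or angle between beaker's own z axis and vertical above 0.3 rad).
Of paddle_blue, paddle_green, paddle_orange only 2 to 3 are there at a start; the rules pass over those that are not, and their reading is None.
At some moment in a run one of paddle_blue, paddle_green, paddle_orange may be knocked a few centimetres aside while the robot is not near it.
Once in a run the grip may slacken for a moment while it holds something.
It also fails if it takes over 210 s, if anything falls off the work surface, if the arm or the gripper's body presses on something with over 40 N, if the wrist force passes 120 N, or if a joint passes its speed limit or range.

## Working session

There is one attempt and no reset: what is moved stays moved. The work goes in short steps, Python scripts to look and compute and a tool call to move; the robot and the scene stay as the last step left them, time stands still between calls to the robot, and variables do not carry over. Pictures are saved under pics/ and viewed, and the job is handed in when it is done.

Besides the shell and the picture viewer there is one more tool, called after "Call:" as name([rows], argument=value, ...), one row to a line, values as JSON. apply_moves: Moves the arm, as the interface text tells. Its arguments: {"type":"object","properties":{"motion":{"type":"array"},"claw":{"type":"number"},"grip_force":{"type":"number"}},"required":["motion"]}

```bash
ls; mkdir -p pics; cat > h.py <<'E'
import numpy as np, cv2
from plant import robot
def save(im,name): cv2.imwrite('pics/'+name,cv2.cvtColor(im,cv2.COLOR_RGB2BGR))
E
python3 - <<'E'
from h import *
s=robot.read_state(); print({k:np.round(v,3) for k,v in s.items()})
for c in ['side','top','wrist']:
    g=robot.get_image(c); save(g['color'],c+'0.png'); print(c,g['fovy'],g['cx'],g['cy'],np.round(g['cam_to_world'],3).tolist())
E
```

```text
pics
{'time': np.float64(0.0), 'qpos': array([ 1.21 ,  0.418, -0.01 ,  1.614,  0.005,  1.111, -0.053]), 'dq': array([ 0.   , -0.002,  0.002, -0.002,  0.001,  0.001,  0.   ]), 'tau': array([ 0.0000e+00, -8.5125e+01,  6.3900e-01, -4.2599e+01, -4.9000e-02,
        1.9000e-02,  0.0000e+00]), 'position': array([ 195.749, -593.132,  183.026]), 'tool_rot': array([-0.112, -0.698, -0.113,  0.698]), 'ft_force': array([ 0.225, -0.463,  0.127]), 'wrist_torque': array([-0.012,  0.035, -0.044]), 'grip_width': np.float64(93.702)}
side 50.484688667986866 280.6993955329311 215.48406242125728 [[0.981, -0.132, 0.142, 375.047], [-0.194, -0.697, 0.691, -814.403], [0.008, -0.705, -0.709, 919.232], [0.0, 0.0, 0.0, 1.0]]
top 45.9949990294212 270.16517623704846 200.79934842704657 [[0.017, -0.987, 0.159, 266.211], [-1.0, -0.016, 0.003, -24.837], [-0.001, -0.159, -0.987, 1619.262], [0.0, 0.0, 0.0, 1.0]]
wrist 67.57320442240754 276.29528985527514 210.3932335780203 [[0.313, -0.918, -0.244, 267.59], [-0.95, -0.303, -0.079, -569.69], [-0.001, 0.256, -0.967, 383.951], [0.0, 0.0, 0.0, 1.0]]
```

View pics/side0.png

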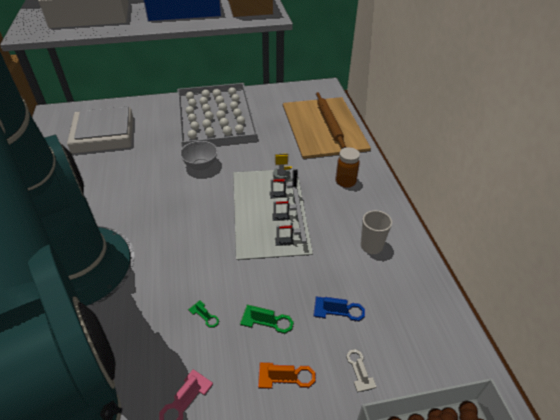

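View pics/top0.png

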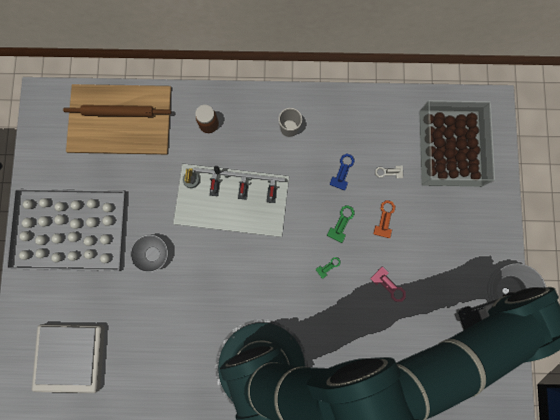

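View pics/wrist0.png

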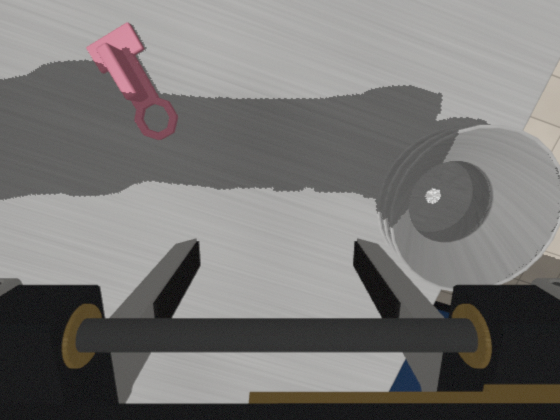

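The larger green paddle is at side (266,319) and top (342,223). Small green, pink and white are look-alikes. I'll localize everything by triangulation.

```bash
cat >> h.py <<'E'
from scipy.spatial.transform import Rotation as R
CAM={}
def shot(c,name=None):
    g=robot.get_image(c); CAM[c]=g
    if name: save(g['color'],name)
    return g
def ray(c,p):
    g=CAM[c]; f=210/np.tan(np.radians(g['fovy']/2)); T=np.array(g['cam_to_world'])
    d=T[:3,:3]@np.array([(p[0]-g['cx'])/f,(p[1]-g['cy'])/f,1.]); return T[:3,3],d/np.linalg.norm(d)
def onz(c,p,z):
    o,d=ray(c,p); return o+d*(z-o[2])/d[2]
def proj(c,X):
    g=CAM[c]; f=210/np.tan(np.radians(g['fovy']/2)); T=np.array(g['cam_to_world'])
    q=T[:3,:3].T@(np.array(X)-T[:3,3]); return np.array([g['cx']+f*q[0]/q[2],g['cy']+f*q[1]/q[2]])
def tri(obs):
    A=np.zeros((3,3));b=np.zeros(3)
    for c,p in obs:
        o,d=ray(c,p);M=np.eye(3)-np.outer(d,d);A+=M;b+=M@o
    return np.linalg.solve(A,b)
def st(): 
    s=robot.read_state(); return s
E
python3 - <<'E'
from h import *
for c in ['side','top']: shot(c)
Z=dict(hook0=6,hook1=6,hook2=6,lockbar_grip=104,stud_wing=96,strip=0,paddle_blue=0,paddle_green=0,paddle_orange=0,paddle_blue_eye=0,paddle_green_eye=0,paddle_orange_eye=0,bowl=0,jar=0,beaker=0)
for n,z in Z.items():
    print(n)
    for c in ['side','top']:
        for r in robot.pinpoint(c,n)[:3]:
            print('  ',c,np.round(r['point'],1),round(r['score'],2),np.round(onz(c,r['point'],z),1))
print(robot.read_state()['time'])
E
```

```text
hook0
   side [274.8 218.7] 0.89 [538.8  65.6   6. ]
   side [277.5 243. ] 0.64 [528.9 -26.9   6. ]
   side [270.9 196.5] 0.59 [544.5 160.    6. ]
   top [271.6 199.1] 0.93 [532.1 -24.    6. ]
   top [211.8 194.8] 0.82 [543.2 174.1   6. ]
   top [242.  196.4] 0.81 [539.5  74.    6. ]
hook1
   side [274.8 218.7] 0.89 [538.8  65.6   6. ]
   side [277.5 243. ] 0.64 [528.9 -26.9   6. ]
   side [270.9 196.5] 0.59 [544.5 160.    6. ]
   top [271.6 199.1] 0.93 [532.1 -24.    6. ]
   top [211.8 194.8] 0.82 [543.2 174.1   6. ]
   top [242.  196.4] 0.81 [539.5  74.    6. ]
hook2
   side [274.8 218.7] 0.89 [538.8  65.6   6. ]
   side [277.5 243. ] 0.64 [528.9 -26.9   6. ]
   side [270.9 196.5] 0.59 [544.5 160.    6. ]
   top [271.6 199.1] 0.93 [532.1 -24.    6. ]
   top [211.8 194.8] 0.82 [543.2 174.1   6. ]
   top [242.  196.4] 0.81 [539.5  74.    6. ]
lockbar_grip
   side [297.1 168.6] 0.77 [621.7 158.  104. ]
   top [218.1 168.5] 0.73 [610.4 145.2 104. ]
stud_wing
   side [279.2 153.1] 0.74 [587.  249.7  96. ]
   top [187.6 172.5] 0.63 [597.7 241.7  96. ]
strip
   side [274.1 218.5] 0.79 [53
[... 923 characters left out ...]
de [283.  321.3] 0.7 [ 496.4 -264.7    0. ]
   top [396.4 295.8] 0.89 [ 224.8 -430.3    0. ]
   top [380.  173.5] 0.77 [ 625.9 -385.     0. ]
   top [333.  261.3] 0.73 [ 331.6 -226.9    0. ]
paddle_orange_eye
   side [301.7 374.9] 0.7 [ 509.9 -401.    -0. ]
   side [262.2 321. ] 0.63 [ 448.5 -254.6    0. ]
   top [389.6 207.6] 0.79 [ 511.1 -414.6    0. ]
bowl
   side [197.6 164. ] 0.6 [337.4 365.5  -0. ]
   top [150.5 254.7] 0.6 [342.9 367.5   0. ]
jar
   side [344.5 182.1] 0.89 [785.4 189.1   0. ]
   top [209.1 128. ] 0.76 [774.2 192.2   0. ]
beaker
   side [369.  249.1] 0.96 [769.6 -89.7   0. ]
   top [289.2 125.8] 0.71 [786.5 -79.7   0. ]
   top [244.5 197.4] 0.61 [537.3  66.    0. ]
1.75
```

```bash
cat >> h.py <<'E'
def pose():
    s=robot.read_state(); q=np.array(s['tool_rot']); return np.array(s['position']),R.from_quat([q[1],q[2],q[3],q[0]]),s
def yawdown(deg):
    # tool x down, tool y at world heading deg
    a=np.radians(deg); y=np.array([np.cos(a),np.sin(a),0]); x=np.array([0,0,-1.]); z=np.cross(x,y)
    return R.from_matrix(np.stack([x,y,z],1))
def info():
    p,r,s=pose(); y=r.as_matrix()[:,1]
    print('t',round(float(s['time']),2),'tcp',np.round(p,1),'yhead',round(np.degrees(np.arctan2(y[1],y[0])),2),'down',np.round(r.as_matrix()[:,0],3),'F',np.round(s['ft_force'],1),'w',round(float(s['grip_width']),1),'q',np.round(s['qpos'],2))
def plan(target,deg,speed=45,frm=None):
    """straight line, rows in tool axes (m, deg); returns rows"""
    p,r,s=pose()
    if frm is not None: p,r=np.array(frm[0],float),yawdown(frm[1])
    t=yawdown(deg); dv=(r.inv()*t).as_rotvec(degrees=True)
    n=int(max(np.ceil(np.linalg.norm(target-p)/speed),np.ceil(np.linalg.norm(dv)/8.4),1))
    print('n',n,'total tool shift mm',np.round(r.inv().apply(target-p),1),'turn',np.round(dv,2))
    step=(np.array(target)-p)/n; dr=R.from_rotvec(dv/n,degrees=True)
    cur=r; rows=[]
    for i in range(n):
        l=cur.inv().apply(step)/1000; rows.append((np.round(l,4),np.round(dv/n,2))); cur=cur*dr
    for l,w in rows: print('{"tx":%.4f,"ty":%.4f,"tz":%.4f,"wx":%.2f,"wy":%.2f,"wz":%.2f},'%(*l,*w))
E
python3 - <<'E'
from h import *
info(); p,r,s=pose(); print(np.round(r.as_matrix(),3))
g=shot('wrist'); T=np.array(g['cam_to_world']); print('cam off in tool', np.round(r.inv().apply(T[:3,3]-p),1)); print(np.round(r.inv().as_matrix()@T[:3,:3],3))
E
```

```text
t 1.75 tcp [ 195.9 -593.5  183.6] yhead -71.74 down [-0.  0. -1.] F [0.7 0.3 0.2] w 94.1 q [ 1.21  0.42 -0.01  1.61  0.    1.11 -0.05]
[[-0.     0.313 -0.95 ]
 [ 0.    -0.95  -0.313]
 [-1.    -0.     0.   ]]
cam off in tool [-200.9   -0.   -75.6]
[[ 0.    -0.256  0.967]
 [ 1.     0.    -0.   ]
 [-0.     0.967  0.256]]
```

```bash
python3 - <<'E'
from h import *
plan(np.array([585,90,230.]),-90,speed=49)
E
```

```text
n 17 total tool shift mm [ -46.3 -527.  -583.7] turn [1.827e+01 0.000e+00 1.000e-02]
{"tx":-0.0027,"ty":-0.0310,"tz":-0.0343,"wx":1.07,"wy":0.00,"wz":0.00},
{"tx":-0.0027,"ty":-0.0316,"tz":-0.0337,"wx":1.07,"wy":0.00,"wz":0.00},
{"tx":-0.0027,"ty":-0.0323,"tz":-0.0332,"wx":1.07,"wy":0.00,"wz":0.00},
{"tx":-0.0027,"ty":-0.0329,"tz":-0.0325,"wx":1.07,"wy":0.00,"wz":0.00},
{"tx":-0.0027,"ty":-0.0335,"tz":-0.0319,"wx":1.07,"wy":0.00,"wz":0.00},
{"tx":-0.0027,"ty":-0.0341,"tz":-0.0313,"wx":1.07,"wy":0.00,"wz":0.00},
{"tx":-0.0027,"ty":-0.0347,"tz":-0.0306,"wx":1.07,"wy":0.00,"wz":0.00},
{"tx":-0.0027,"ty":-0.0352,"tz":-0.0300,"wx":1.07,"wy":0.00,"wz":0.00},
{"tx":-0.0027,"ty":-0.0358,"tz":-0.0293,"wx":1.07,"wy":0.00,"wz":0.00},
{"tx":-0.0027,"ty":-0.0363,"tz":-0.0286,"wx":1.07,"wy":0.00,"wz":0.00},
{"tx":-0.0027,"ty":-0.0369,"tz":-0.0280,"wx":1.07,"wy":0.00,"wz":0.00},
{"tx":-0.0027,"ty":-0.0374,"tz":-0.0273,"wx":1.07,"wy":0.00,"wz":0.00},
{"tx":-0.0027,"ty":-0.0379,"tz":-0.0266,"wx":1.07,"wy":0.00,"wz":0.00},
{"tx":-0.0027,"ty":-0.0384,"tz":-0.0258,"wx":1.07,"wy":0.00,"wz":0.00},
{"tx":-0.0027,"ty":-0.0389,"tz":-0.0251,"wx":1.07,"wy":0.00,"wz":0.00},
{"tx":-0.0027,"ty":-0.0393,"tz":-0.0244,"wx":1.07,"wy":0.00,"wz":0.00},
{"tx":-0.0027,"ty":-0.0398,"tz":-0.0236,"wx":1.07,"wy":0.00,"wz":0.00},
```

Call:
apply_moves([
  {"tx":-0.016,"wx":6.1},
  {"tx":-0.016,"wx":6.1},
  {"tx":-0.014,"wx":6.07},
  {"ty":-0.0425,"tz":-0.0243},
  {"ty":-0.0425,"tz":-0.0243},
  {"ty":-0.0425,"tz":-0.0243},
  {"ty":-0.0425,"tz":-0.0243},
  {"ty":-0.0425,"tz":-0.0243},
])

```text
schema error: expected keys tx, ty, tz, wx, wy, wz
```

Call:
apply_moves([
  {"ty":-0.0425,"tz":-0.0243},
  {"ty":-0.0425,"tz":-0.0243},
  {"ty":-0.0425,"tz":-0.0243},
  {"ty":-0.0425,"tz":-0.0243},
  {"ty":-0.0425,"tz":-0.0243},
  {"ty":-0.0425,"tz":-0.0243},
  {"ty":-0.0425,"tz":-0.0243},
  {"ty":-0.0425,"tz":-0.0243},
])

```text
schema error: expected keys tx, ty, tz, wx, wy, wz
```

Call:
apply_moves([
  {"ty":-0.0425,"tz":-0.0243},
  {"ty":-0.0425,"tz":-0.0243},
  {"ty":-0.0425,"tz":-0.0243},
  {},
  {},
  {},
  {},
  {},
])

```text
schema error: expected keys tx, ty, tz, wx, wy, wz
```

```bash
python3 - <<'E'
from h import *
info()
for c in ['wrist','side','top']: shot(c,c+'1.png')
info()
for n,z in dict(hook0=6,lockbar_grip=104,stud_wing=96,strip=0).items():
    print(n)
    for r in robot.pinpoint('wrist',n)[:3]:
        print('  ',np.round(r['point'],1),round(r['score'],2),np.round(onz('wrist',r['point'],z),1))
E
```

```text
t 1.8 tcp [ 195.9 -593.5  183.6] yhead -71.73 down [-0.  0. -1.] F [ 0.2 -0.1 -0.3] w 94.1 q [ 1.21  0.42 -0.01  1.61  0.    1.11 -0.05]
t 1.95 tcp [ 195.9 -593.5  183.6] yhead -71.74 down [-0.  0. -1.] F [0.2 0.3 0.1] w 94.0 q [ 1.21  0.42 -0.01  1.61  0.    1.11 -0.05]
hook0
lockbar_grip
stud_wing
strip
```

View pics/wrist1.png

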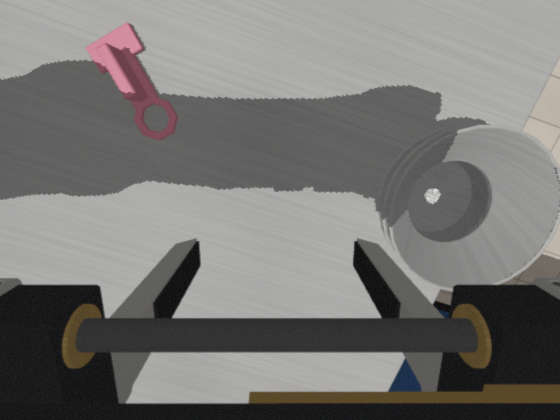

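All six keys are needed in every row. The picture is unchanged: the arm hasn't moved, and the pink look-alike is at (130,75).

Call:
apply_moves([
  {"tx":-0.016,"ty":0,"tz":0,"wx":6.1,"wy":0,"wz":0},
  {"tx":-0.016,"ty":0,"tz":0,"wx":6.1,"wy":0,"wz":0},
  {"tx":-0.014,"ty":0,"tz":0,"wx":6.07,"wy":0,"wz":0},
  {"tx":0,"ty":-0.0425,"tz":-0.0243,"wx":0,"wy":0,"wz":0},
  {"tx":0,"ty":-0.0425,"tz":-0.0243,"wx":0,"wy":0,"wz":0},
  {"tx":0,"ty":-0.0425,"tz":-0.0243,"wx":0,"wy":0,"wz":0},
  {"tx":0,"ty":-0.0425,"tz":-0.0243,"wx":0,"wy":0,"wz":0},
  {"tx":0,"ty":-0.0425,"tz":-0.0243,"wx":0,"wy":0,"wz":0},
])

```text
time: 2.95
position: [318.0, -379.2, 229.8]
tool_rot: [0.0, 0.707, -0.0, -0.707]
ft_force: [1.5, -0.6, -0.1]
grip_width: 94.2
```

Call:
apply_moves([
  {"tx":0,"ty":-0.0425,"tz":-0.0243,"wx":0,"wy":0,"wz":0},
  {"tx":0,"ty":-0.0425,"tz":-0.0243,"wx":0,"wy":0,"wz":0},
  {"tx":0,"ty":-0.0425,"tz":-0.0243,"wx":0,"wy":0,"wz":0},
  {"tx":0,"ty":-0.0425,"tz":-0.0243,"wx":0,"wy":0,"wz":0},
  {"tx":0,"ty":-0.0425,"tz":-0.0243,"wx":0,"wy":0,"wz":0},
  {"tx":0,"ty":-0.0425,"tz":-0.0243,"wx":0,"wy":0,"wz":0},
  {"tx":0,"ty":-0.0425,"tz":-0.0243,"wx":0,"wy":0,"wz":0},
  {"tx":0,"ty":-0.0425,"tz":-0.0243,"wx":0,"wy":0,"wz":0},
])

```text
time: 3.75
position: [512.6, -39.2, 230.0]
tool_rot: [-0.0, 0.707, -0.0, -0.707]
ft_force: [0.8, -1.8, -0.1]
grip_width: 93.9
```

Call:
apply_moves([
  {"tx":0,"ty":-0.0425,"tz":-0.0243,"wx":0,"wy":0,"wz":0},
  {"tx":0,"ty":-0.0425,"tz":-0.0243,"wx":0,"wy":0,"wz":0},
  {"tx":0,"ty":-0.0425,"tz":-0.0243,"wx":0,"wy":0,"wz":0},
  {"tx":0,"ty":0,"tz":0,"wx":0,"wy":0,"wz":0},
  {"tx":0,"ty":0,"tz":0,"wx":0,"wy":0,"wz":0},
  {"tx":0,"ty":0,"tz":0,"wx":0,"wy":0,"wz":0},
  {"tx":0,"ty":0,"tz":0,"wx":0,"wy":0,"wz":0},
  {"tx":0,"ty":0,"tz":0,"wx":0,"wy":0,"wz":0},
])

```text
time: 4.55
position: [584.7, 85.4, 229.9]
tool_rot: [-0.0, 0.707, -0.001, -0.707]
ft_force: [0.5, 0.1, -0.4]
grip_width: 93.7
```

```bash
python3 - <<'E'
from h import *
info()
for c in ['wrist']: shot(c,c+'2.png')
info()
for n,z in dict(hook0=6,lockbar_grip=104,stud_wing=96,strip=0).items():
    print(n)
    for r in robot.pinpoint('wrist',n)[:3]:
        print('  ',np.round(r['point'],1),round(r['score'],2),np.round(onz('wrist',r['point'],z),1))
E
```

```text
t 4.55 tcp [584.7  85.4 229.9] yhead -90.09 down [ 0. -0. -1.] F [ 0.5  0.1 -0.4] w 93.7 q [ 0.17  0.35 -0.47  1.64  0.17  1.2  -1.91]
t 4.6 tcp [584.7  85.6 229.9] yhead -90.07 down [ 0. -0. -1.] F [-0.3  0.  -0.8] w 94.3 q [ 0.17  0.35 -0.47  1.64  0.17  1.2  -1.91]
hook0
   [350.9 221.9] 0.91 [530.7 -19.5   6. ]
   [284.  210.2] 0.87 [547.9  75.2   6. ]
   [215.6 210.7] 0.83 [547.3 171.    6. ]
lockbar_grip
   [210.3 171.1] 0.9 [616.1 154.7 104. ]
   [350.9 218.7] 0.53 [564.1   5.  104. ]
stud_wing
   [129.3 192.3] 0.72 [592.  245.7  96. ]
strip
   [285.1 213.8] 0.58 [541.   73.4   0. ]
```

View pics/wrist2.png

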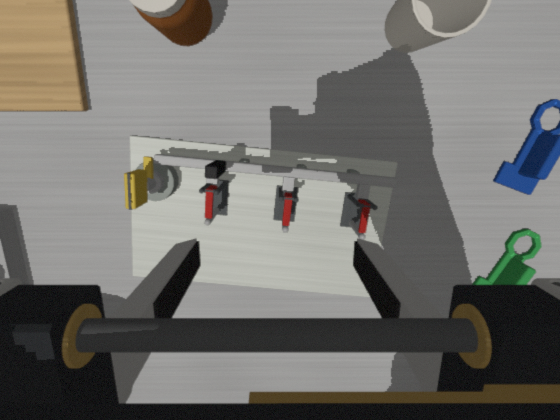

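```bash
python3 - <<'E'
from h import *
im=cv2.imread('pics/wrist2.png')
c=im[120:310,110:420]; cv2.imwrite('pics/crop2.png',cv2.resize(c,None,fx=2.55,fy=2.55,interpolation=cv2.INTER_CUBIC))
E
```

```text
(no output)
```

View pics/crop2.png

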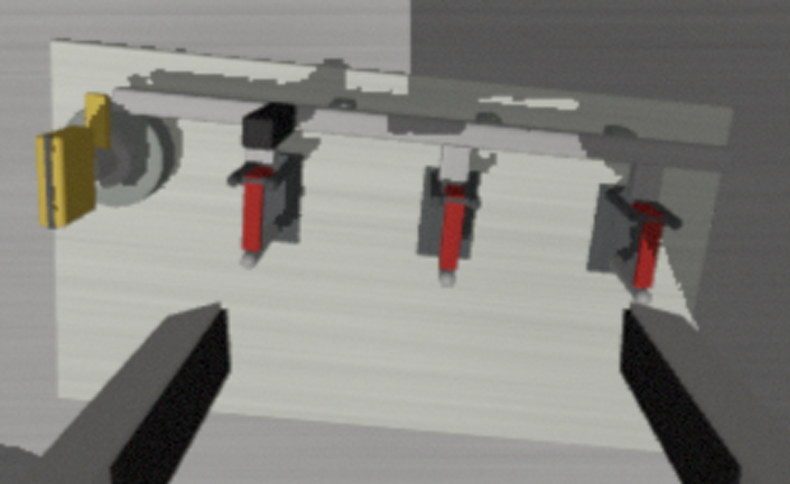

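```bash
cat > fit.py <<'E'
from h import *
from scipy.optimize import least_squares
shot('wrist')
obs=[((130.4,135.7),(90,215,6)),((397.1,162.0),(90,-145,6)),((132.7,275.7),(-115,215,6)),
((207.3,222),(0,95,69)),((285.3,229.8),(0,0,69)),((361.8,236.5),(0,-95,69))]
def W(p,L): c,s=np.cos(p[2]),np.sin(p[2]); return np.array([p[0]+c*L[0]-s*L[1],p[1]+s*L[0]+c*L[1],L[2]])
f=lambda p:np.concatenate([proj('wrist',W(p,L))-u for u,L in obs])
r=least_squares(f,[540,75,-.06]); print(r.x,np.degrees(r.x[2])); print(np.round(f(r.x).reshape(-1,2),1))
for nm,u,z in [('wing',(129.6,190.6),96),('grip',(213,171),104)]:
    X=onz('wrist',u,z); c,s=np.cos(r.x[2]),np.sin(r.x[2]); d=X[:2]-r.x[:2]; print(nm,np.round(X,1),'strip',np.round([c*d[0]+s*d[1],-s*d[0]+c*d[1]],1))
for h in (-95,0,95): print('hook',np.round(W(r.x,(0,h,6)),1))
E
python3 fit.py
```

```text
[ 5.40007037e+02  7.57293997e+01 -9.77401490e-02] -5.600098028450527
[[-1.6 -0.8]
 [ 1.3 -0.4]
 [-0.8  0.7]
 [-0.3  0.5]
 [ 0.1  0. ]
 [ 1.1  0.6]]
wing [593.8 245.9  96. ] strip [ 36.9 174.6]
grip [616.1 152.7 104. ] strip [68.3 84. ]
hook [530.7 -18.8   6. ]
hook [540.   75.7   6. ]
hook [549.3 170.3   6. ]
```

Call:
apply_moves([
  {"tx":0,"ty":-0.0404,"tz":-0.0022,"wx":0,"wy":0,"wz":0},
  {"tx":0.01,"ty":-0.0404,"tz":-0.0022,"wx":0,"wy":0,"wz":0},
  {"tx":0.02,"ty":-0.0404,"tz":-0.0022,"wx":0,"wy":0,"wz":0},
  {"tx":0.02,"ty":-0.0404,"tz":-0.0022,"wx":0,"wy":0,"wz":0},
  {"tx":0.02,"ty":0,"tz":0,"wx":5.5,"wy":0,"wz":0},
  {"tx":0.02,"ty":0,"tz":0,"wx":0,"wy":0,"wz":0},
  {"tx":0,"ty":0,"tz":0,"wx":0,"wy":0,"wz":0},
  {"tx":0,"ty":0,"tz":0,"wx":0,"wy":0,"wz":0},
], claw=0.05)

```text
time: 5.65
position: [593.7, 248.0, 140.2]
tool_rot: [0.034, -0.706, 0.034, 0.706]
ft_force: [0.1, 0.1, 0.8]
grip_width: 50.0
```

```bash
python3 - <<'E'
from h import *
g=shot('wrist','wrist3.png');info()
for n,z in dict(lockbar_grip=104,stud_wing=96).items():
    for r in robot.pinpoint('wrist',n)[:2]:
        print(n,np.round(r['point'],1),round(r['score'],2),np.round(onz('wrist',r['point'],z),1))
E
```

```text
t 5.7 tcp [594.  248.1 140.8] yhead -95.5 down [ 0.001  0.001 -1.   ] F [ 0.5 -0.7 -0.2] w 50.3 q [-0.11  0.53 -0.47  1.59  0.26  1.08 -2.31]
lockbar_grip [398.2 188.2] 0.89 [614.9 152.7 104. ]
stud_wing [280.4 223.4] 0.9 [592.9 245.3  96. ]
```

View pics/wrist3.png

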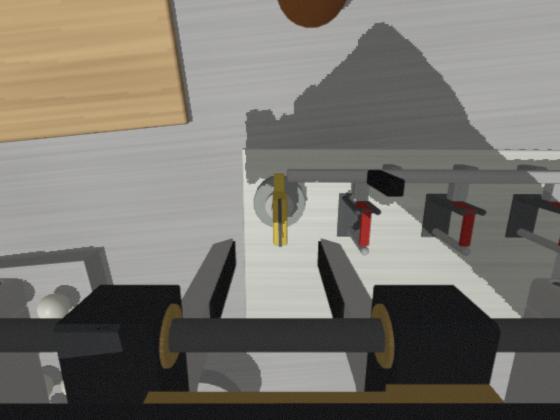

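Call:
apply_moves([
  {"tx":0.012,"ty":0.0023,"tz":0.001,"wx":0.1,"wy":0,"wz":0},
  {"tx":0.02,"ty":0,"tz":0,"wx":0,"wy":0,"wz":0},
  {"tx":0.02,"ty":0,"tz":0,"wx":0,"wy":0,"wz":0},
  {"tx":0.015,"ty":0,"tz":0,"wx":0,"wy":0,"wz":0},
  {"tx":0.007,"ty":0,"tz":0,"wx":0,"wy":0,"wz":0},
  {"tx":0,"ty":0,"tz":0,"wx":0,"wy":0,"wz":0},
  {"tx":0,"ty":0,"tz":0,"wx":0,"wy":0,"wz":0},
  {"tx":0,"ty":0,"tz":0,"wx":0,"wy":0,"wz":0},
])

```text
time: 6.6
position: [592.8, 246.2, 66.5]
tool_rot: [-0.035, 0.707, -0.034, -0.706]
ft_force: [0.9, 0.4, 0.2]
grip_width: 50.0
```

Call:
apply_moves([
  {"tx":0,"ty":0,"tz":0,"wx":0,"wy":0,"wz":0},
  {"tx":0,"ty":0,"tz":0,"wx":0,"wy":0,"wz":0},
  {"tx":0,"ty":0,"tz":0,"wx":0,"wy":0,"wz":0},
  {"tx":0,"ty":0,"tz":0,"wx":0,"wy":0,"wz":0},
  {"tx":0,"ty":0,"tz":0,"wx":0,"wy":0,"wz":0},
  {"tx":0,"ty":0,"tz":0,"wx":0,"wy":0,"wz":0},
  {"tx":0,"ty":0,"tz":0,"wx":0,"wy":0,"wz":0},
  {"tx":0,"ty":0,"tz":0,"wx":0,"wy":0,"wz":0},
], claw=0.006, grip_force=30)

```text
time: 7.4
position: [592.4, 245.8, 65.7]
tool_rot: [-0.035, 0.706, -0.035, -0.706]
ft_force: [0.0, -1.1, 1.5]
grip_width: 11.6
```

```bash
python3 - <<'E'
from h import *
info();g=shot('wrist','wrist4.png')
E
```

```text
t 7.4 tcp [592.4 245.8  65.7] yhead -95.61 down [ 0. -0. -1.] F [ 0.  -1.1  1.5] w 11.6 q [-0.12  0.61 -0.44  1.65  0.31  0.95 -2.35]
```

View pics/wrist4.png

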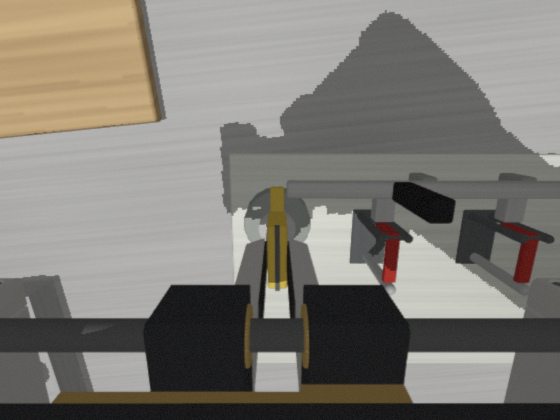

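Wing gripped (11.6 mm). Next: press, then turn anticlockwise.

Call:
apply_moves([
  {"tx":0.004,"ty":0,"tz":0,"wx":0,"wy":0,"wz":0},
  {"tx":0.004,"ty":0,"tz":0,"wx":0,"wy":0,"wz":0},
  {"tx":0.0017,"ty":0,"tz":0,"wx":0,"wy":0,"wz":0},
  {"tx":0,"ty":0,"tz":0,"wx":0,"wy":0,"wz":0},
  {"tx":0,"ty":0,"tz":0,"wx":-4,"wy":0,"wz":0},
  {"tx":0,"ty":0,"tz":0,"wx":-6,"wy":0,"wz":0},
  {"tx":0,"ty":0,"tz":0,"wx":-6,"wy":0,"wz":0},
  {"tx":0,"ty":0,"tz":0,"wx":0,"wy":0,"wz":0},
])

```text
time: 8.25
position: [592.5, 245.9, 55.9]
tool_rot: [0.065, 0.704, 0.066, -0.704]
ft_force: [-1.4, -1.3, 6.5]
grip_width: 12.3
```

```bash
python3 - <<'E'
from h import *
info();g=shot('wrist','wrist5.png');print(robot.read_state()['wrist_torque'])
E
```

```text
t 8.25 tcp [592.5 245.9  55.9] yhead -79.37 down [ 0.  0. -1.] F [-1.4 -1.3  6.5] w 12.3 q [-0.08  0.64 -0.5   1.66  0.36  0.94 -2.1 ]
[-0.4969914   0.25028981 -0.0370946 ]
```

View pics/wrist5.png

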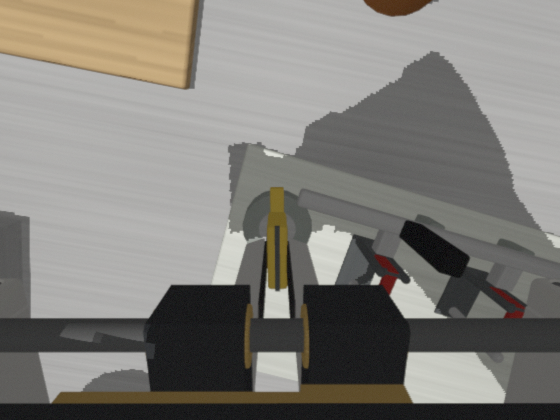

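Call:
apply_moves([
  {"tx":0,"ty":0,"tz":0,"wx":-7,"wy":0,"wz":0},
  {"tx":0,"ty":0,"tz":0,"wx":-7,"wy":0,"wz":0},
  {"tx":0,"ty":0,"tz":0,"wx":-7,"wy":0,"wz":0},
  {"tx":0,"ty":0,"tz":0,"wx":-7,"wy":0,"wz":0},
  {"tx":0,"ty":0,"tz":0,"wx":-7,"wy":0,"wz":0},
  {"tx":0,"ty":0,"tz":0,"wx":-7,"wy":0,"wz":0},
  {"tx":0,"ty":0,"tz":0,"wx":-7,"wy":0,"wz":0},
  {"tx":0,"ty":0,"tz":0,"wx":-7,"wy":0,"wz":0},
])

```text
time: 9.1
position: [592.4, 246.0, 56.0]
tool_rot: [0.389, 0.591, 0.389, -0.591]
ft_force: [-0.9, -1.8, 6.3]
grip_width: 11.9
```

Call:
apply_moves([
  {"tx":0,"ty":0,"tz":0,"wx":-7,"wy":0,"wz":0},
  {"tx":0,"ty":0,"tz":0,"wx":-6,"wy":0,"wz":0},
  {"tx":0,"ty":0,"tz":0,"wx":-4,"wy":0,"wz":0},
  {"tx":0,"ty":0,"tz":0,"wx":0,"wy":0,"wz":0},
  {"tx":0,"ty":0,"tz":0,"wx":0,"wy":0,"wz":0},
  {"tx":0,"ty":0,"tz":0,"wx":0,"wy":0,"wz":0},
  {"tx":0,"ty":0,"tz":0,"wx":0,"wy":0,"wz":0},
  {"tx":0,"ty":0,"tz":0,"wx":0,"wy":0,"wz":0},
])

```text
time: 9.9
position: [592.4, 246.1, 56.0]
tool_rot: [0.47, 0.528, 0.47, -0.528]
ft_force: [-0.9, -2.2, 7.1]
grip_width: 11.6
```

```bash
python3 - <<'E'
from h import *
info();g=shot('wrist','wrist6.png');print(robot.read_state()['wrist_torque'])
E
```

```text
t 9.9 tcp [592.4 246.1  56. ] yhead -6.6 down [ 0.  0. -1.] F [-0.9 -2.2  7.1] w 11.6 q [ 0.1   0.72 -0.78  1.65  0.58  1.02 -0.99]
[-0.49235879  0.3073956   0.00635083]
```

View pics/wrist6.png

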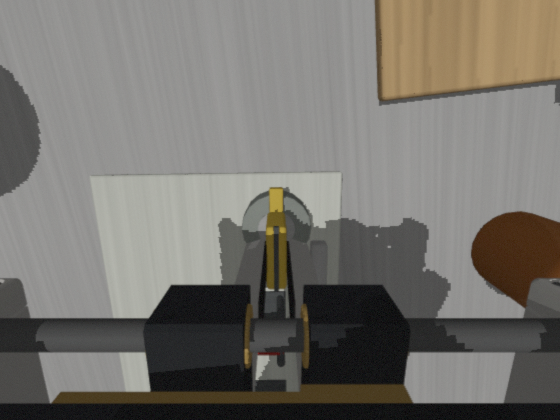

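Call:
apply_moves([
  {"tx":0,"ty":0,"tz":0,"wx":-1.5,"wy":0,"wz":0},
  {"tx":0,"ty":0,"tz":0,"wx":0,"wy":0,"wz":0},
  {"tx":-0.003,"ty":0,"tz":0,"wx":0,"wy":0,"wz":0},
  {"tx":-0.004,"ty":0,"tz":0,"wx":0,"wy":0,"wz":0},
  {"tx":-0.003,"ty":0,"tz":0,"wx":0,"wy":0,"wz":0},
  {"tx":0,"ty":0,"tz":0,"wx":0,"wy":0,"wz":0},
  {"tx":0,"ty":0,"tz":0,"wx":0,"wy":0,"wz":0},
  {"tx":0,"ty":0,"tz":0,"wx":0,"wy":0,"wz":0},
])

```text
time: 10.75
position: [592.2, 245.9, 65.7]
tool_rot: [-0.477, -0.522, -0.477, 0.522]
ft_force: [-0.1, -1.1, -0.2]
grip_width: 11.6
```

Call:
apply_moves([
  {"tx":0,"ty":0,"tz":0,"wx":0,"wy":0,"wz":0},
  {"tx":0,"ty":0,"tz":0,"wx":0,"wy":0,"wz":0},
  {"tx":0,"ty":0,"tz":0,"wx":0,"wy":0,"wz":0},
  {"tx":-0.01,"ty":0,"tz":0,"wx":0,"wy":0,"wz":0},
  {"tx":-0.02,"ty":0,"tz":0,"wx":0,"wy":0,"wz":0},
  {"tx":-0.02,"ty":0,"tz":0,"wx":0,"wy":0,"wz":0},
  {"tx":-0.02,"ty":0,"tz":0,"wx":0,"wy":0,"wz":0},
  {"tx":0,"ty":0,"tz":0,"wx":0,"wy":0,"wz":0},
], claw=0.04)

```text
time: 11.55
position: [593.4, 246.8, 139.3]
tool_rot: [0.478, 0.523, 0.477, -0.52]
ft_force: [-0.0, 0.7, 0.1]
grip_width: 40.1
```

```bash
python3 - <<'E'
from h import *
info();g=shot('wrist','wrist7.png')
r=robot.pinpoint('wrist','stud_wing')[0]; print(r, onz('wrist',r['point'],96))
X=[592.5,246,96]; print(proj('wrist',X),proj('wrist',[592.5,246,88]))
g=shot('side'); c=g['color'][130:230,240:340]; save(cv2.resize(c,None,fx=6,fy=6,interpolation=cv2.INTER_CUBIC),'side7.png')
E
```

```text
t 11.55 tcp [593.4 246.8 139.3] yhead -5.1 down [ 0.004  0.002 -1.   ] F [-0.   0.7  0.1] w 40.1 q [ 0.14  0.63 -0.85  1.59  0.51  1.15 -0.91]
{'point': [278.6, 223.6], 'score': 0.9} [596.47754274 245.71262487  96.        ]
[273.70108619 223.68471899] [273.73954891 220.86880982]
```

View pics/wrist7.png

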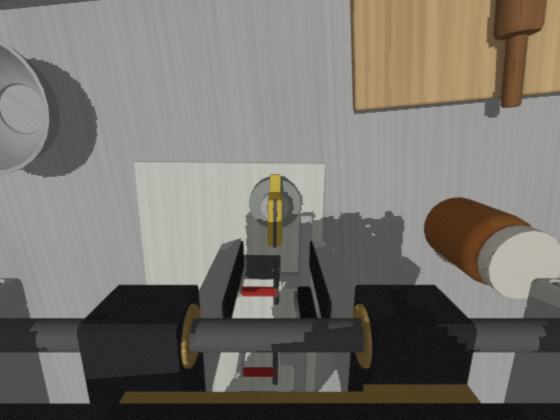

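View pics/side7.png

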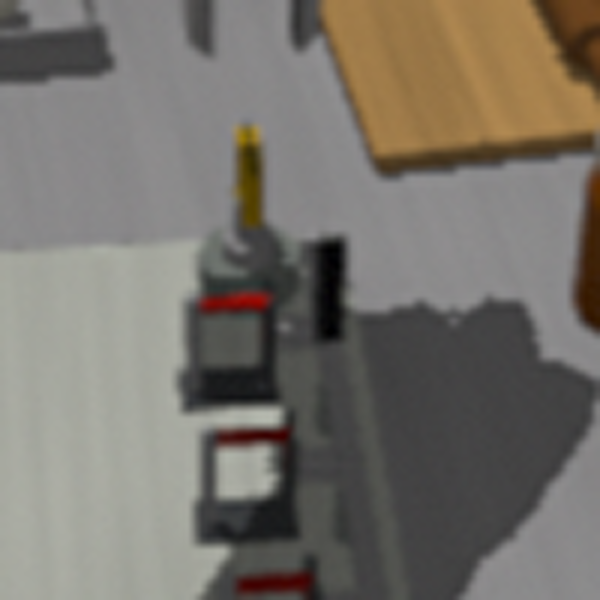

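Call:
apply_moves([
  {"tx":0,"ty":0.01,"tz":0.03,"wx":0.4,"wy":0,"wz":0},
  {"tx":0,"ty":0.01,"tz":0.03,"wx":0,"wy":0,"wz":0},
  {"tx":0,"ty":0.01,"tz":0.03,"wx":0,"wy":0,"wz":0},
  {"tx":0,"ty":0,"tz":0,"wx":0,"wy":0,"wz":0},
  {"tx":0,"ty":0,"tz":0,"wx":0,"wy":0,"wz":0},
  {"tx":0,"ty":0,"tz":0,"wx":0,"wy":0,"wz":0},
  {"tx":0,"ty":0,"tz":0,"wx":0,"wy":0,"wz":0},
  {"tx":0,"ty":0,"tz":0,"wx":0,"wy":0,"wz":0},
])

```text
time: 12.5
position: [613.5, 154.4, 135.9]
tool_rot: [0.476, 0.523, 0.476, -0.523]
ft_force: [-1.1, -0.5, -0.2]
grip_width: 39.9
```

```bash
python3 - <<'E'
from h import *
info();g=shot('wrist','wrist8.png')
r=robot.pinpoint('wrist','lockbar_grip')[0]; X=onz('wrist',r['point'],104);print(r, X)
p,rr,s=pose(); print('tool delta',rr.inv().apply(X-p))
E
```

```text
t 12.5 tcp [613.5 154.4 135.9] yhead -5.43 down [-0.  0. -1.] F [-1.1 -0.5 -0.2] w 39.9 q [ 0.29  0.62 -0.84  1.62  0.5   1.13 -0.77]
{'point': [277.9, 225.1], 'score': 0.84} [615.92959057 155.57914445 104.        ]
tool delta [31.92981517  2.14637854 -1.78812546]
```

View pics/wrist8.png

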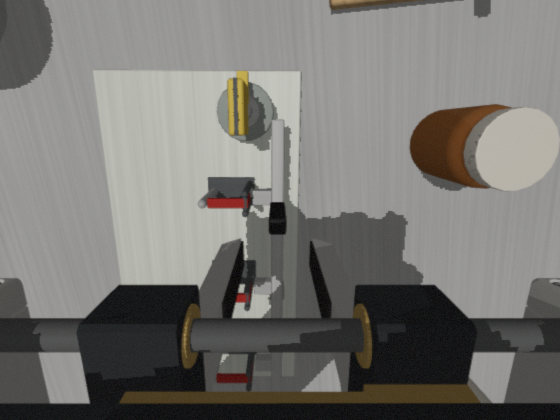

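Call:
apply_moves([
  {"tx":0,"ty":0.0015,"tz":-0.001,"wx":0.2,"wy":0,"wz":0},
  {"tx":0.015,"ty":0,"tz":0,"wx":0,"wy":0,"wz":0},
  {"tx":0.016,"ty":0,"tz":0,"wx":0,"wy":0,"wz":0},
  {"tx":0.015,"ty":0,"tz":0,"wx":0,"wy":0,"wz":0},
  {"tx":0.014,"ty":0,"tz":0,"wx":0,"wy":0,"wz":0},
  {"tx":0,"ty":0,"tz":0,"wx":0,"wy":0,"wz":0},
  {"tx":0,"ty":0,"tz":0,"wx":0,"wy":0,"wz":0},
  {"tx":0,"ty":0,"tz":0,"wx":0,"wy":0,"wz":0},
], claw=0.032)

```text
time: 13.4
position: [615.7, 154.6, 76.5]
tool_rot: [0.475, 0.525, 0.474, -0.524]
ft_force: [1.4, -0.4, -0.1]
grip_width: 32.1
```

Call:
apply_moves([
  {"tx":0,"ty":0,"tz":0,"wx":0,"wy":0,"wz":0},
  {"tx":0,"ty":0,"tz":0,"wx":0,"wy":0,"wz":0},
  {"tx":0,"ty":0,"tz":0,"wx":0,"wy":0,"wz":0},
  {"tx":0,"ty":0,"tz":0,"wx":0,"wy":0,"wz":0},
  {"tx":0,"ty":0,"tz":0,"wx":0,"wy":0,"wz":0},
  {"tx":0,"ty":0,"tz":-0.008,"wx":0,"wy":0,"wz":0},
  {"tx":0,"ty":0,"tz":-0.01,"wx":0,"wy":0,"wz":0},
  {"tx":0,"ty":0,"tz":0,"wx":0,"wy":0,"wz":0},
], claw=0.006, grip_force=30)

```text
time: 14.2
position: [616.2, 173.9, 76.2]
tool_rot: [-0.475, -0.524, -0.475, 0.524]
ft_force: [-7.2, 2.2, 6.6]
grip_width: 13.1
```

Call:
apply_moves([
  {"tx":0,"ty":0,"tz":-0.008,"wx":0,"wy":0,"wz":0},
  {"tx":0,"ty":0,"tz":-0.008,"wx":0,"wy":0,"wz":0},
  {"tx":0,"ty":0,"tz":-0.007,"wx":0,"wy":0,"wz":0},
  {"tx":0,"ty":0,"tz":-0.004,"wx":0,"wy":0,"wz":0},
  {"tx":0,"ty":0,"tz":-0.002,"wx":0,"wy":0,"wz":0},
  {"tx":0,"ty":0,"tz":0,"wx":0,"wy":0,"wz":0},
  {"tx":0,"ty":0,"tz":0,"wx":0,"wy":0,"wz":0},
  {"tx":0,"ty":0,"tz":0,"wx":0,"wy":0,"wz":0},
])

```text
time: 15.0
position: [618.7, 198.3, 76.0]
tool_rot: [-0.475, -0.523, -0.474, 0.527]
ft_force: [-15.8, -15.4, 15.6]
grip_width: 13.3
```

```bash
python3 - <<'E'
from h import *
info();g=shot('wrist','wrist9.png');info()
E
```

```text
t 15.0 tcp [618.7 198.3  76. ] yhead -5.78 down [-0.003 -0.005 -1.   ] F [-15.8 -15.4  15.6] w 13.3 q [ 0.18  0.71 -0.79  1.61  0.56  1.07 -0.87]
t 15.05 tcp [618.7 198.3  76. ] yhead -5.78 down [-0.003 -0.005 -1.   ] F [-15.5 -13.7  16.1] w 13.7 q [ 0.18  0.71 -0.79  1.61  0.56  1.07 -0.88]
```

View pics/wrist9.png

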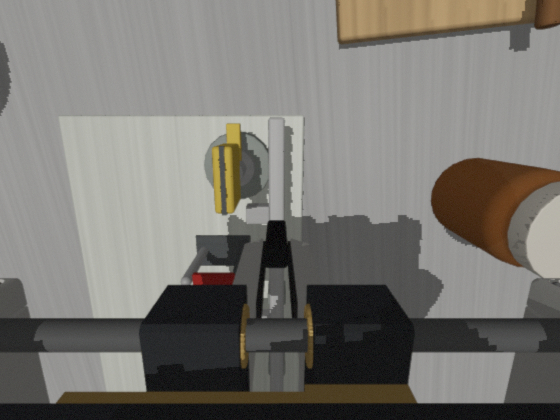

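Bar is open: 44 mm of travel and the end stop is felt. Releasing and rising.

Call:
apply_moves([
  {"tx":0,"ty":0,"tz":0,"wx":0,"wy":0,"wz":0},
  {"tx":0,"ty":0,"tz":0,"wx":0,"wy":0,"wz":0},
  {"tx":0,"ty":0,"tz":0,"wx":0,"wy":0,"wz":0},
  {"tx":-0.02,"ty":0,"tz":0,"wx":0,"wy":0,"wz":0},
  {"tx":-0.03,"ty":0,"tz":0,"wx":0,"wy":0,"wz":0},
  {"tx":-0.04,"ty":0,"tz":0,"wx":0,"wy":0,"wz":0},
  {"tx":-0.04,"ty":0,"tz":0,"wx":0,"wy":0,"wz":0},
  {"tx":-0.03,"ty":0,"tz":0,"wx":0,"wy":0,"wz":0},
], claw=0.036)

```text
time: 15.85
position: [620.4, 201.5, 238.6]
tool_rot: [0.475, 0.525, 0.474, -0.524]
ft_force: [0.3, -0.6, 0.4]
grip_width: 35.8
```

```bash
python3 - <<'E'
from h import *
info();shot('wrist','wrist10.png')
shot('side','side10.png');shot('top','top10.png')
for n in ['blue','green','orange']:
  for c in ['side','top']:
    for r in robot.cut_out(c,'paddle_'+n)[:4]:
        m=r['pixels'];col=CAM[c]['color'][m].mean(0); ys,xs=np.nonzero(m)
        print(n,c,round(r['score'],2),r['extent'],m.sum(),np.round(col),'centroid',np.round([xs.mean(),ys.mean()],1), np.round(onz(c,[xs.mean(),ys.mean()],8),0))
  for c in ['side','top']:
    print([ (np.round(r['point'],1),round(r['score'],2),np.round(onz(c,r['point'],0)[:2],0)) for r in robot.pinpoint(c,'paddle_'+n)[:4]])
    print([ (np.round(r['point'],1),round(r['score'],2),np.round(onz(c,r['point'],0)[:2],0)) for r in robot.pinpoint(c,'paddle_'+n+'_eye')[:4]])
E
```

```text
t 15.85 tcp [620.4 201.5 238.6] yhead -5.69 down [ 0.002  0.001 -1.   ] F [ 0.3 -0.6  0.4] w 35.8 q [ 0.23  0.56 -0.88  1.45  0.44  1.33 -0.78]
blue side 0.74 [285.5, 159.2, 20.5, 72.2] 490 [78. 77. 77.] centroid [294.4 193.6] [616. 158.   8.]
blue side 0.58 [311.3, 294.3, 55.3, 26.5] 776 [ 22.  53. 105.] centroid [336.  307.2] [ 628. -256.    8.]
blue top 0.78 [332.3, 154.8, 20.3, 34.7] 408 [ 52.  72. 124.] centroid [342.  173.2] [ 623. -257.    8.]
blue top 0.33 [171.5, 175.8, 117.6, 52.8] 2355 [147. 150. 142.] centroid [222.5 200.4] [525. 138.   8.]
[(array([334.7, 307.6]), 0.71, array([ 627., -251.])), (array([272.6, 219.4]), 0.23, array([533.,  70.]))]
[(array([354.1, 311.8]), 0.73, array([ 669., -271.]))]
[(array([343.1, 175.1]), 0.79, array([ 618., -262.]))]
[(array([351.6, 163.8]), 0.7, array([ 658., -290.])), (array([346.6, 213.9]), 0.35, array([ 488., -272.]))]
green side 0.94 [347.9, 350.3, 26.0, 43.9] 600 [150. 146. 137.] centroid [359.7 371.6] [ 632. -421.    8.]
green side 0.83 [158.6, 369.1, 57.3, 48.7] 992 [146.  78.  95.] centroid [187.4 393.1] [ 268. -398.    8.]
gr
[... 1063 characters left out ...]
)), (array([345.6, 214.8]), 0.57, array([ 485., -269.])), (array([380.9, 173.6]), 0.48, array([ 626., -388.])), (array([351.6, 160.8]), 0.31, array([ 668., -291.]))]
orange side 0.97 [258.7, 364.5, 57.6, 23.9] 1002 [143.  70.  12.] centroid [282.8 374.7] [ 469. -397.    8.]
orange side 0.23 [241.2, 306.7, 53.3, 29.3] 837 [19. 77. 35.] centroid [264.7 318.5] [ 455. -254.    8.]
orange top 0.8 [374.1, 205.2, 23.3, 31.9] 290 [164.  88.  51.] centroid [383.9 224.4] [ 454. -393.    8.]
[(array([278.9, 376.5]), 0.56, array([ 461., -395.]))]
[(array([303., 375.]), 0.6, array([ 513., -402.]))]
[(array([385.8, 221. ]), 0.6, array([ 466., -401.]))]
[(array([389.3, 207.3]), 0.7, array([ 512., -414.]))]
```

View pics/side10.png

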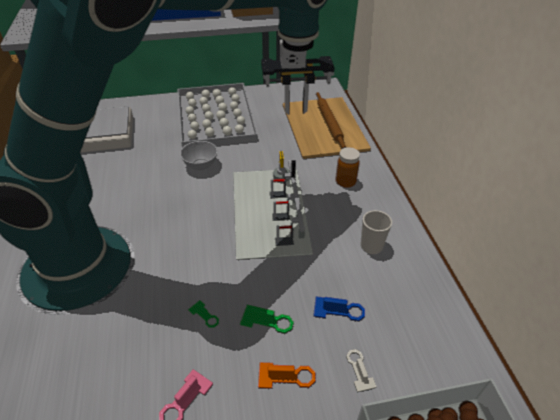

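```bash
python3 - <<'E'
from h import *
plan(np.array([450,-250,230.]),-120)
c=cv2.imread('pics/side10.png')[280:400,180:380]; cv2.imwrite('pics/crop10.png',cv2.resize(c,None,fx=4,fy=4,interpolation=cv2.INTER_CUBIC))
E
```

```text
n 14 total tool shift mm [   6.  -124.4  465.8] turn [114.3  -0.    0. ]
{"tx":0.0004,"ty":-0.0089,"tz":0.0333,"wx":8.16,"wy":-0.00,"wz":0.00},
{"tx":0.0004,"ty":-0.0041,"tz":0.0342,"wx":8.16,"wy":-0.00,"wz":0.00},
{"tx":0.0004,"ty":0.0008,"tz":0.0344,"wx":8.16,"wy":-0.00,"wz":0.00},
{"tx":0.0004,"ty":0.0057,"tz":0.0340,"wx":8.16,"wy":-0.00,"wz":0.00},
{"tx":0.0004,"ty":0.0105,"tz":0.0328,"wx":8.16,"wy":-0.00,"wz":0.00},
{"tx":0.0004,"ty":0.0150,"tz":0.0310,"wx":8.16,"wy":-0.00,"wz":0.00},
{"tx":0.0004,"ty":0.0193,"tz":0.0285,"wx":8.16,"wy":-0.00,"wz":0.00},
{"tx":0.0004,"ty":0.0231,"tz":0.0255,"wx":8.16,"wy":-0.00,"wz":0.00},
{"tx":0.0004,"ty":0.0265,"tz":0.0220,"wx":8.16,"wy":-0.00,"wz":0.00},
{"tx":0.0004,"ty":0.0294,"tz":0.0180,"wx":8.16,"wy":-0.00,"wz":0.00},
{"tx":0.0004,"ty":0.0316,"tz":0.0136,"wx":8.16,"wy":-0.00,"wz":0.00},
{"tx":0.0004,"ty":0.0332,"tz":0.0090,"wx":8.16,"wy":-0.00,"wz":0.00},
{"tx":0.0004,"ty":0.0342,"tz":0.0042,"wx":8.16,"wy":-0.00,"wz":0.00},
{"tx":0.0004,"ty":0.0344,"tz":-0.0007,"wx":8.16,"wy":-0.00,"wz":0.00},
```

View pics/crop10.png

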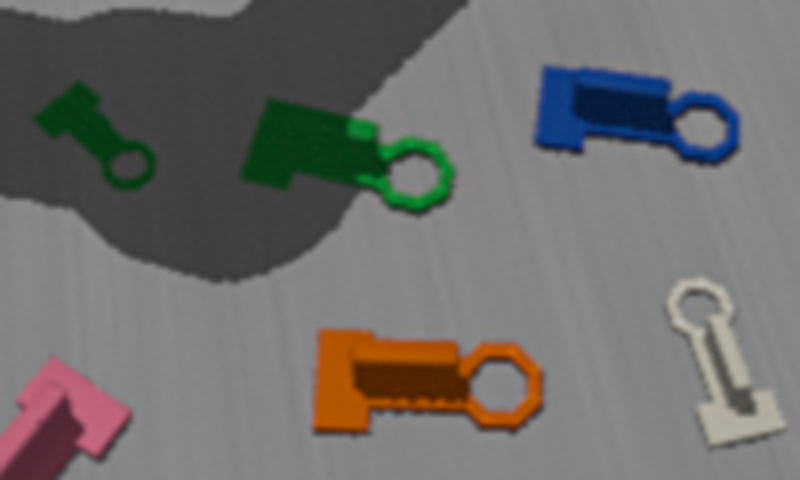

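The crop shows a large green paddle (side ~(264,318)), a small green one (~(203,315)), pink and white. The large green is the one meant.

Call:
apply_moves([
  {"tx":0,"ty":-0.009,"tz":0.033,"wx":8.2,"wy":0,"wz":0},
  {"tx":0,"ty":-0.004,"tz":0.034,"wx":8.2,"wy":0,"wz":0},
  {"tx":0,"ty":0.001,"tz":0.034,"wx":8.2,"wy":0,"wz":0},
  {"tx":0,"ty":0.006,"tz":0.034,"wx":8.2,"wy":0,"wz":0},
  {"tx":0,"ty":0.0105,"tz":0.033,"wx":8.2,"wy":0,"wz":0},
  {"tx":0,"ty":0.015,"tz":0.031,"wx":8.2,"wy":0,"wz":0},
  {"tx":0,"ty":0.019,"tz":0.0285,"wx":8.2,"wy":0,"wz":0},
  {"tx":0,"ty":0.023,"tz":0.0255,"wx":8.2,"wy":0,"wz":0},
], claw=0.05)

```text
time: 17.7
position: [521.9, -56.9, 236.1]
tool_rot: [0.113, 0.698, 0.113, -0.698]
ft_force: [0.3, -0.3, -0.0]
grip_width: 49.6
```

Call:
apply_moves([
  {"tx":0,"ty":0.0265,"tz":0.022,"wx":8.2,"wy":0,"wz":0},
  {"tx":0,"ty":0.0295,"tz":0.018,"wx":8.2,"wy":0,"wz":0},
  {"tx":0,"ty":0.0315,"tz":0.0135,"wx":8.2,"wy":0,"wz":0},
  {"tx":0,"ty":0.033,"tz":0.009,"wx":8.2,"wy":0,"wz":0},
  {"tx":0,"ty":0.034,"tz":0.004,"wx":8.2,"wy":0,"wz":0},
  {"tx":0.02,"ty":0.0345,"tz":-0.001,"wx":7.7,"wy":0,"wz":0},
  {"tx":0,"ty":0,"tz":0,"wx":0,"wy":0,"wz":0},
  {"tx":0,"ty":0,"tz":0,"wx":0,"wy":0,"wz":0},
])

```text
time: 18.5
position: [448.7, -248.4, 215.7]
tool_rot: [0.183, -0.683, 0.183, 0.683]
ft_force: [1.1, 0.5, -0.4]
grip_width: 50.0
```

```bash
cat >> h.py <<'E'
HUE=dict(green=(45,80),blue=(100,130),orange=(5,20))
def mask(img,col):
    h=cv2.cvtColor(img,cv2.COLOR_RGB2HSV); lo,hi=HUE[col]
    return ((h[...,0]>=lo)&(h[...,0]<=hi)&(h[...,1]>100)&(h[...,2]>25)).astype(np.uint8)
def model_pts():
    # sample of silhouette at paddle coords: polygons at z=8 top plate plus rib prism
    pl=[(-48,-28),(-18,-28),(-18,-15),(30,-15)]
    a=np.radians(22.5+45*np.arange(8)); ro=23/np.cos(np.radians(22.5)); ri=15/np.cos(np.radians(22.5))
    return ro,ri,a
def render(cam,x,y,yaw,z0=0,shape=(420,560),fy=0):
    out=np.zeros(shape,np.uint8); c,s=np.cos(yaw),np.sin(yaw)
    T=lambda P:np.array([proj(cam,(x+c*p[0]-s*p[1],y+s*p[0]+c*p[1],z0+p[2])) for p in P])
    def prism(poly,za,zb):
        pts=np.vstack([T([(*p,za) for p in poly]),T([(*p,zb) for p in poly])]).astype(np.float32)
        h=cv2.convexHull(pts); cv2.fillConvexPoly(out,np.round(h*16).astype(np.int32),1,shift=4)
    ro,ri,a=model_pts()
    oc=[(50+ro*np.cos(t),ro*np.sin(t)) for t in a]; ic=[(50+ri*np.cos(t),ri*np.sin(t)) for t in a]
    prism(oc,0,8)
    hol=np.zeros(shape,np.uint8);h2=np.ones(shape,np.uint8)
    for zz in (0,8):
        t=np.zeros(shape,np.uint8); cv2.fillConvexPoly(t,np.round(T([(*p,zz) for p in ic])*16).astype(np.int32),1,shift=4); h2&=t
    out[h2>0]=0
    prism([(-48,-28),(-18,-28),(-18,28),(-48,28)],0,8); prism([(-18,-15),(32,-15),(32,15),(-18,15)],0,8)
    prism([(-28,-7),(28,-7),(28,7),(-28,7)],8,42)
    return out
from scipy.optimize import minimize
def fitpaddle(cam,col,x0,y0,yaw0deg,z0=0,name=None):
    img=CAM[cam]['color']; m=mask(img,col)
    n,lab,stt,cen=cv2.connectedComponentsWithStats(m,connectivity=8)
    u=proj(cam,(x0,y0,z0+8)); k=[i for i in range(1,n) if stt[i,4]>60 and np.hypot(*(cen[i]-u))<70]
    m=np.isin(lab,k).astype(np.uint8)
    mb=cv2.GaussianBlur(m.astype(np.float32),(0,0),1.5)
    f=lambda v:((cv2.GaussianBlur(render(cam,v[0],v[1],v[2]/50,z0).astype(np.float32),(0,0),1.5)-mb)**2).sum()
    best=None
    for d in (-.15,0,.15):
        v0=np.array([x0,y0,(np.radians(yaw0deg)+d)*50])
        r=minimize(f,v0,method='Nelder-Mead',options=dict(initial_simplex=v0+np.array([[0,0,0],[12,0,0],[0,12,0],[0,0,8]]),xatol=.1,fatol=.5))
        if best is None or r.fun<best.fun: best=r
    v=best.x; rr=render(cam,v[0],v[1],v[2]/50,z0)
    iou=(rr&m).sum()/(rr|m).sum()
    if name:
        o=img.copy(); cs,_=cv2.findContours(rr,cv2.RETR_LIST,cv2.CHAIN_APPROX_NONE); cv2.drawContours(o,cs,-1,(255,255,255),1); save(o,name)
    return v[0],v[1],np.degrees(v[2]/50),iou
E
python3 - <<'E'
from h import *
info();shot('wrist','wrist11.png')
print(fitpaddle('wrist','green',450,-248,-30,name='fit11.png'))
E
```

```text
t 18.5 tcp [ 448.7 -248.4  215.7] yhead -120.0 down [-0.001  0.001 -1.   ] F [ 1.1  0.5 -0.4] w 50.0 q [ 0.82  0.21 -0.43  1.84  0.1   1.11 -1.74]
(np.float64(450.7071280199747), np.float64(-248.9644933014403), np.float64(-25.96646875276385), np.float64(0.8615635179153095))
```

View pics/fit11.png

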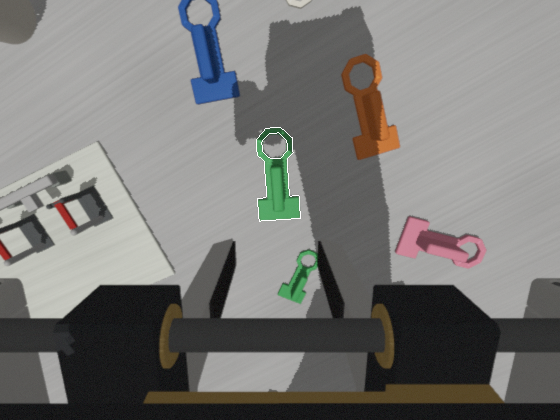

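Call:
apply_moves([
  {"tx":0.01,"ty":-0.0015,"tz":-0.016,"wx":0,"wy":0,"wz":0},
  {"tx":0.03,"ty":0,"tz":0,"wx":-4,"wy":0,"wz":0},
  {"tx":0.04,"ty":0,"tz":0,"wx":0,"wy":0,"wz":0},
  {"tx":0.035,"ty":0,"tz":0,"wx":0,"wy":0,"wz":0},
  {"tx":0,"ty":0,"tz":0,"wx":0,"wy":0,"wz":0},
  {"tx":0,"ty":0,"tz":0,"wx":0,"wy":0,"wz":0},
  {"tx":0,"ty":0,"tz":0,"wx":0,"wy":0,"wz":0},
  {"tx":0,"ty":0,"tz":0,"wx":0,"wy":0,"wz":0},
])

```text
time: 19.35
position: [464.6, -255.4, 102.8]
tool_rot: [-0.159, 0.69, -0.159, -0.688]
ft_force: [0.1, -0.2, 0.3]
grip_width: 50.4
```

```bash
cat >> h.py <<'E'
def tograsp(x,y,yaw,gx=14,z=12):
    p,r,s=pose(); a=np.radians(yaw); X=np.array([x+gx*np.cos(a),y+gx*np.sin(a),z]); 
    Y=r.as_matrix()[:,1]; h=np.degrees(np.arctan2(Y[1],Y[0])); t=yaw-90
    print('tool shift mm',np.round(r.inv().apply(X-p),1),'wx',round(-(((t-h)+180)%360-180),2))
E
python3 - <<'E'
from h import *
info();shot('wrist','wrist12.png')
v=fitpaddle('wrist','green',450,-248,-26,name='fit12.png');print(v); tograsp(*v[:3])
E
```

```text
t 19.35 tcp [ 464.6 -255.4  102.8] yhead -115.98 down [ 0.002 -0.001 -1.   ] F [ 0.1 -0.2  0.3] w 50.4 q [ 0.79  0.37 -0.41  1.92  0.19  0.89 -1.75]
(np.float64(450.27538603058747), np.float64(-249.47164654316214), np.float64(-25.127476462347207), np.float64(0.8898503274087932))
tool shift mm [90.4  0.7  1.4] wx -0.86
```

View pics/fit12.png

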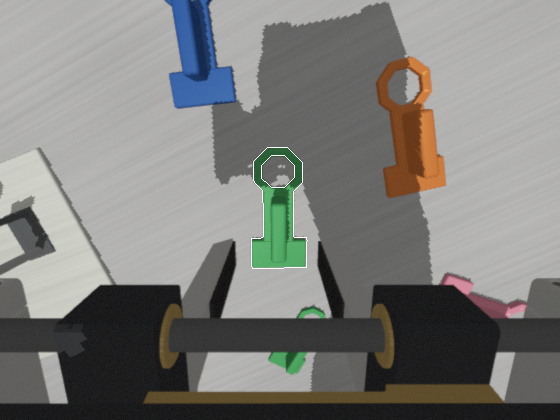

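Call:
apply_moves([
  {"tx":0.03,"ty":0.0007,"tz":0.0014,"wx":-0.9,"wy":0,"wz":0},
  {"tx":0.03,"ty":0,"tz":0,"wx":0,"wy":0,"wz":0},
  {"tx":0.02,"ty":0,"tz":0,"wx":0,"wy":0,"wz":0},
  {"tx":0.01,"ty":0,"tz":0,"wx":0,"wy":0,"wz":0},
  {"tx":0,"ty":0,"tz":0,"wx":0,"wy":0,"wz":0},
  {"tx":0,"ty":0,"tz":0,"wx":0,"wy":0,"wz":0},
  {"tx":0,"ty":0,"tz":0,"wx":0,"wy":0,"wz":0},
  {"tx":0,"ty":0,"tz":0,"wx":0,"wy":0,"wz":0},
])

```text
time: 20.2
position: [462.5, -255.3, 11.8]
tool_rot: [-0.154, 0.691, -0.154, -0.69]
ft_force: [-0.1, 0.1, -0.1]
grip_width: 50.4
```

Call:
apply_moves([
  {"tx":0,"ty":0,"tz":0,"wx":0,"wy":0,"wz":0},
  {"tx":0,"ty":0,"tz":0,"wx":0,"wy":0,"wz":0},
  {"tx":0,"ty":0,"tz":0,"wx":0,"wy":0,"wz":0},
  {"tx":0,"ty":0,"tz":0,"wx":0,"wy":0,"wz":0},
  {"tx":0,"ty":0,"tz":0,"wx":0,"wy":0,"wz":0},
  {"tx":0,"ty":0,"tz":0,"wx":0,"wy":0,"wz":0},
  {"tx":0,"ty":0,"tz":0,"wx":0,"wy":0,"wz":0},
  {"tx":0,"ty":0,"tz":0,"wx":0,"wy":0,"wz":0},
], claw=0.008, grip_force=55)

```text
time: 21.0
position: [462.0, -255.1, 10.9]
tool_rot: [0.154, -0.69, 0.154, 0.69]
ft_force: [-1.1, 0.6, 0.6]
grip_width: 13.0
```

```bash
python3 - <<'E'
from h import *
info();shot('wrist','wrist13.png')
v=fitpaddle('wrist','green',450,-248,-26,name='fit13.png');print(v)
p,r,s=pose(); a=np.radians(v[2])
E
```

```text
t 21.0 tcp [ 462.  -255.1   10.9] yhead -115.11 down [-0.  0. -1.] F [-1.1  0.6  0.6] w 13.0 q [ 0.75  0.51 -0.37  1.97  0.28  0.71 -1.8 ]
(np.float64(450.68911343914573), np.float64(-247.83584867098295), np.float64(-26.231448178009977), np.float64(0.607826810990841))
```

View pics/fit13.png

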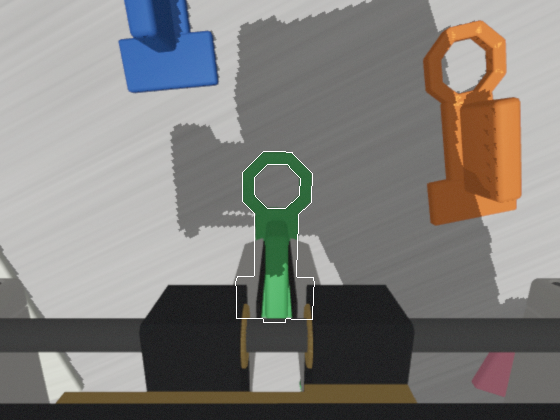

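```bash
cat >> h.py <<'E'
HOOK={0:(530.7,-18.8),1:(540.0,75.7),2:(549.3,170.3)}; SY=-5.6
def eyeoff(cam,u,ztop):
    p,r,s=pose(); X=onz(cam,u,ztop); return r.inv().apply(X-p)
def hooktarget(h,off,zt):
    r=yawdown(SY-90); o=r.apply([0,off[1],off[2]]); return np.array([HOOK[h][0]-o[0],HOOK[h][1]-o[1],zt])
E
python3 - <<'E'
from h import *
shot('wrist')
o=eyeoff('wrist',(277,186),8); print(o)
t=hooktarget(0,o,130); print(t)
p,r,s=pose()
plan(t,SY-90,frm=((p[0],p[1],130),-115.1))
E
```

```text
[  2.92804083  -0.41199617 -37.77810849]
[493.06198753 -15.5235325  130.        ]
n 6 total tool shift mm [  -0.  -230.1   73.5] turn [-19.5   0.    0. ]
{"tx":-0.0000,"ty":-0.0383,"tz":0.0122,"wx":-3.25,"wy":0.00,"wz":0.00},
{"tx":-0.0000,"ty":-0.0390,"tz":0.0101,"wx":-3.25,"wy":0.00,"wz":0.00},
{"tx":0.0000,"ty":-0.0395,"tz":0.0078,"wx":-3.25,"wy":0.00,"wz":0.00},
{"tx":-0.0000,"ty":-0.0399,"tz":0.0056,"wx":-3.25,"wy":0.00,"wz":0.00},
{"tx":-0.0000,"ty":-0.0401,"tz":0.0033,"wx":-3.25,"wy":0.00,"wz":0.00},
{"tx":-0.0000,"ty":-0.0402,"tz":0.0010,"wx":-3.25,"wy":0.00,"wz":0.00},
```

Call:
apply_moves([
  {"tx":-0.02,"ty":0,"tz":0,"wx":0,"wy":0,"wz":0},
  {"tx":-0.03,"ty":0,"tz":0,"wx":0,"wy":0,"wz":0},
  {"tx":-0.035,"ty":0,"tz":0,"wx":0,"wy":0,"wz":0},
  {"tx":-0.034,"ty":0,"tz":0,"wx":0,"wy":0,"wz":0},
  {"tx":0,"ty":-0.0385,"tz":0.012,"wx":-3.25,"wy":0,"wz":0},
  {"tx":0,"ty":-0.039,"tz":0.01,"wx":-3.25,"wy":0,"wz":0},
  {"tx":0,"ty":-0.0395,"tz":0.008,"wx":-3.25,"wy":0,"wz":0},
  {"tx":0,"ty":-0.04,"tz":0.0055,"wx":-3.25,"wy":0,"wz":0},
])

```text
time: 21.9
position: [482.9, -93.6, 130.0]
tool_rot: [-0.074, 0.703, -0.074, -0.703]
ft_force: [0.9, -0.2, -1.6]
grip_width: 13.3
```

Call:
apply_moves([
  {"tx":0,"ty":-0.04,"tz":0.0035,"wx":-3.25,"wy":0,"wz":0},
  {"tx":0,"ty":-0.04,"tz":0.001,"wx":-3.25,"wy":0,"wz":0},
  {"tx":0,"ty":0,"tz":0,"wx":0,"wy":0,"wz":0},
  {"tx":0,"ty":0,"tz":0,"wx":0,"wy":0,"wz":0},
  {"tx":0,"ty":0,"tz":0,"wx":0,"wy":0,"wz":0},
  {"tx":0,"ty":0,"tz":0,"wx":0,"wy":0,"wz":0},
  {"tx":0,"ty":0,"tz":0,"wx":0,"wy":0,"wz":0},
  {"tx":0,"ty":0,"tz":0,"wx":0,"wy":0,"wz":0},
])

```text
time: 22.7
position: [493.1, -16.1, 129.9]
tool_rot: [0.035, -0.706, 0.035, 0.706]
ft_force: [-0.3, -0.6, -1.5]
grip_width: 13.2
```

```bash
python3 - <<'E'
from h import *
info();shot('wrist','wrist14.png')
print(proj('wrist',(*HOOK[0],69)),'expected nose tip; eye px stays 277,186')
E
```

```text
t 22.7 tcp [493.1 -16.1 129.9] yhead -95.66 down [-0. -0. -1.] F [-0.3 -0.6 -1.5] w 13.2 q [ 0.5   0.3  -0.61  1.97  0.21  0.93 -1.89]
[275.77109962 173.90538111] expected nose tip; eye px stays 277,186
```

View pics/wrist14.png

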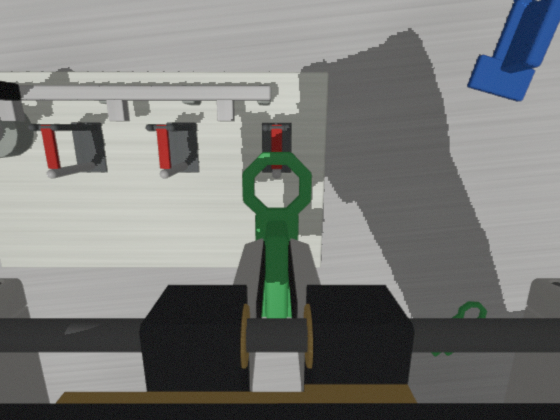

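```bash
python3 - <<'E'
from h import *
shot('wrist')
for k in HOOK: print(k,proj('wrist',(*HOOK[k],69)))
for u in [(276,172),(163.5,173.5),(52,174)]: print(onz('wrist',u,69))
c=cv2.imread('pics/wrist14.png')[110:220,20:330]; cv2.imwrite('pics/crop14.png',cv2.resize(c,None,fx=2.55,fy=2.55,interpolation=cv2.INTER_CUBIC))
E
```

```text
0 [275.93733387 173.90327281]
1 [162.53560356 173.93998992]
2 [ 49.07257007 173.98837816]
[532.28365377 -19.00961033  69.        ]
[540.28512871  74.82595802  69.        ]
[549.04942171 167.86168443  69.        ]
```

View pics/crop14.png

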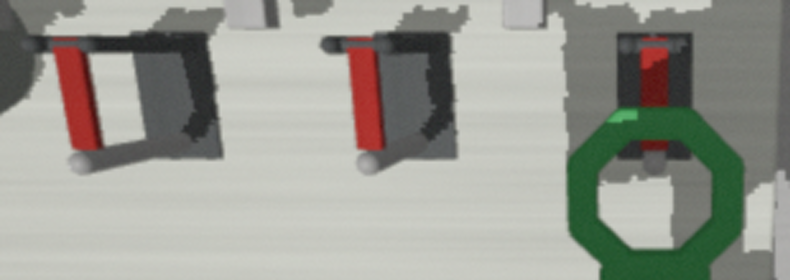

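Call:
apply_moves([
  {"tx":0.015,"ty":-0.0005,"tz":0,"wx":0,"wy":0,"wz":0},
  {"tx":0.015,"ty":0,"tz":0,"wx":0,"wy":0,"wz":0},
  {"tx":0.01,"ty":0,"tz":0,"wx":0,"wy":0,"wz":0},
  {"tx":0.01,"ty":0,"tz":0,"wx":0,"wy":0,"wz":0},
  {"tx":0.01,"ty":0,"tz":0,"wx":0,"wy":0,"wz":0},
  {"tx":0.01,"ty":0,"tz":0,"wx":0,"wy":0,"wz":0},
  {"tx":0,"ty":0,"tz":0,"wx":0,"wy":0,"wz":0},
  {"tx":0,"ty":0,"tz":0,"wx":0,"wy":0,"wz":0},
])

```text
time: 23.6
position: [492.7, -15.0, 59.7]
tool_rot: [0.035, -0.706, 0.034, 0.707]
ft_force: [-2.3, 1.2, 0.2]
grip_width: 13.5
```

```bash
python3 - <<'E'
from h import *
info();shot('wrist','wrist15.png');print(robot.read_state()['wrist_torque'])
E
```

```text
t 23.6 tcp [492.7 -15.   59.7] yhead -95.6 down [-0.001  0.    -1.   ] F [-2.3  1.2  0.2] w 13.5 q [ 0.45  0.41 -0.57  2.03  0.31  0.79 -1.97]
[0.16931368 0.98122183 0.00446079]
```

View pics/wrist15.png

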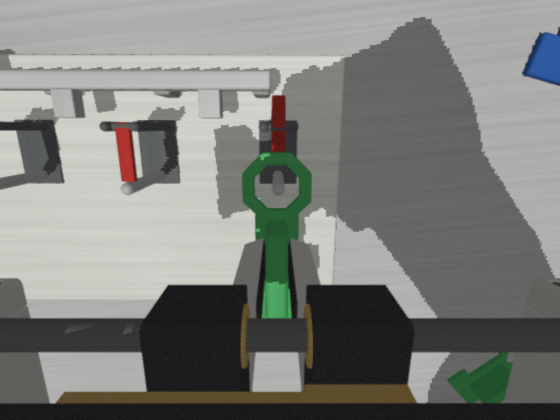

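Call:
apply_moves([
  {"tx":0.01,"ty":0,"tz":0,"wx":0,"wy":0,"wz":0},
  {"tx":0.01,"ty":0,"tz":0,"wx":0,"wy":0,"wz":0},
  {"tx":0.01,"ty":0,"tz":0,"wx":0,"wy":0,"wz":0},
  {"tx":0.007,"ty":0,"tz":0,"wx":0,"wy":0,"wz":0},
  {"tx":0.005,"ty":0,"tz":0,"wx":0,"wy":0,"wz":0},
  {"tx":0,"ty":0,"tz":0,"wx":0,"wy":0,"wz":0},
  {"tx":0,"ty":0,"tz":0,"wx":0,"wy":0,"wz":0},
  {"tx":0,"ty":0,"tz":0,"wx":0,"wy":0,"wz":0},
])

```text
time: 24.45
position: [493.4, -15.1, 18.1]
tool_rot: [-0.035, 0.706, -0.035, -0.706]
ft_force: [-0.7, 0.1, -1.4]
grip_width: 13.3
```

```bash
python3 - <<'E'
from h import *
info();shot('wrist','wrist16.png');print(robot.read_state()['wrist_torque'])
E
```

```text
t 24.45 tcp [493.4 -15.1  18.1] yhead -95.6 down [ 0.  0. -1.] F [-0.7  0.1 -1.4] w 13.3 q [ 0.41  0.48 -0.53  2.05  0.37  0.71 -2.02]
[-0.01186573 -0.00189861 -0.01469524]
```

View pics/wrist16.png

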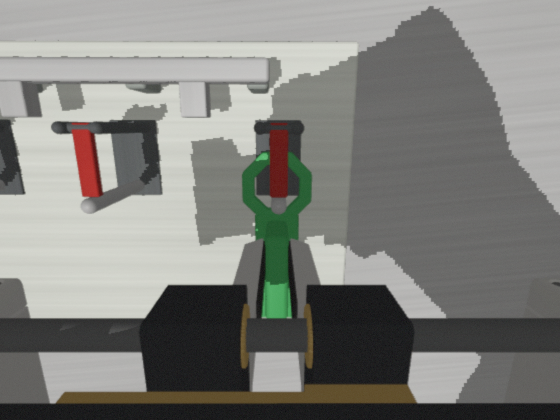

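Call:
apply_moves([
  {"tx":0,"ty":0,"tz":0,"wx":0,"wy":0,"wz":0},
  {"tx":0,"ty":0,"tz":0,"wx":0,"wy":0,"wz":0},
  {"tx":0,"ty":0,"tz":0,"wx":0,"wy":0,"wz":0},
  {"tx":0,"ty":0,"tz":0,"wx":0,"wy":0,"wz":0},
  {"tx":-0.02,"ty":0,"tz":0,"wx":0,"wy":0,"wz":0},
  {"tx":-0.03,"ty":0,"tz":0,"wx":0,"wy":0,"wz":0},
  {"tx":-0.04,"ty":0,"tz":0,"wx":0,"wy":0,"wz":0},
  {"tx":-0.04,"ty":0,"tz":0,"wx":0,"wy":0,"wz":0},
], claw=0.04)

```text
time: 25.3
position: [492.8, -14.9, 149.3]
tool_rot: [0.035, -0.706, 0.034, 0.707]
ft_force: [0.8, -0.3, -0.6]
grip_width: 40.3
```

```bash
python3 - <<'E'
from h import *
info();shot('wrist','wrist17.png')
v=fitpaddle('wrist','green',481,-14,-5.6,z0=6,name='fit17.png');print(v); a=np.radians(v[2]);print('eye',v[0]+50*np.cos(a),v[1]+50*np.sin(a))
shot('side','side17.png'); shot('top','top17.png')
for n in ['blue','orange']:
  for c in ['side','top']:
    for e in ('','_eye'):
      print(n,c,e,[ (np.round(r['point'],1),round(r['score'],2),np.round(onz(c,r['point'],0)[:2],0)) for r in robot.pinpoint(c,'paddle_'+n+e)[:2]])
E
```

```text
t 25.3 tcp [492.8 -14.9 149.3] yhead -95.58 down [-0.001  0.    -1.   ] F [ 0.8 -0.3 -0.6] w 40.3 q [ 0.51  0.28 -0.63  1.95  0.19  0.97 -1.88]
(np.float64(480.0280520868623), np.float64(-13.162556723989383), np.float64(-5.736823742594278), np.float64(0.861493411420205))
eye 529.7776286916976 -18.16051907275009
blue side  [(array([331.3, 309.1]), 0.56, array([ 617., -254.]))]
blue side _eye [(array([353.5, 314.2]), 0.92, array([ 666., -278.])), (array([259.6, 243.8]), 0.2, array([481., -15.]))]
blue top  [(array([343. , 176.2]), 0.62, array([ 615., -261.]))]
blue top _eye [(array([350. , 161.7]), 0.81, array([ 665., -285.]))]
orange side  [(array([280.3, 378.7]), 0.79, array([ 463., -401.])), (array([273.5, 196.1]), 0.18, array([554., 167.]))]
orange side _eye [(array([302.4, 373.9]), 0.76, array([ 512., -399.])), (array([275. , 219.1]), 0.32, array([540.,  70.]))]
orange top  [(array([383.8, 219.1]), 0.76, array([ 472., -395.])), (array([343.6, 175.6]), 0.3, array([ 617., -263.]))]
orange top _eye [(array([390. , 210.3]), 0.68, array([ 502., -416.]))]
```

View pics/fit17.png

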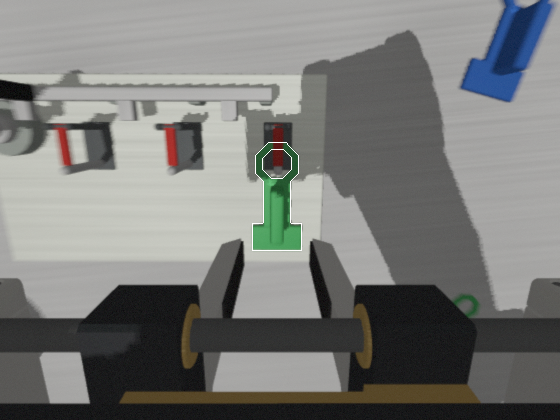

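View pics/side17.png

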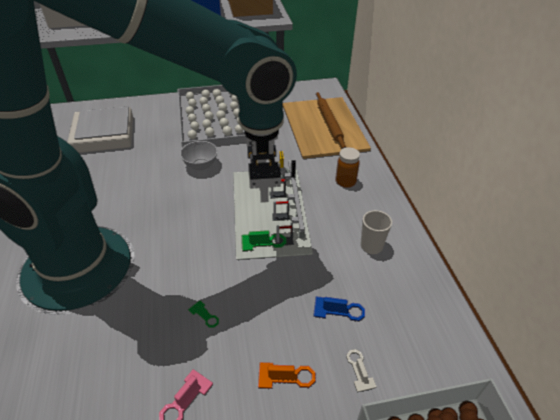

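Green sits flat on hook0 with its eye ~1 mm from the nose and the gate closed. Next, blue.

```bash
python3 - <<'E'
from h import *
plan(np.array([618,-257,190.]),-117)
E
```

```text
n 7 total tool shift mm [ -43.   228.6 -148.1] turn [2.141e+01 8.000e-02 1.000e-02]
{"tx":-0.0061,"ty":0.0327,"tz":-0.0212,"wx":3.06,"wy":0.01,"wz":0.00},
{"tx":-0.0061,"ty":0.0315,"tz":-0.0229,"wx":3.06,"wy":0.01,"wz":0.00},
{"tx":-0.0061,"ty":0.0302,"tz":-0.0245,"wx":3.06,"wy":0.01,"wz":0.00},
{"tx":-0.0061,"ty":0.0289,"tz":-0.0261,"wx":3.06,"wy":0.01,"wz":0.00},
{"tx":-0.0061,"ty":0.0274,"tz":-0.0276,"wx":3.06,"wy":0.01,"wz":0.00},
{"tx":-0.0061,"ty":0.0259,"tz":-0.0290,"wx":3.06,"wy":0.01,"wz":0.00},
{"tx":-0.0061,"ty":0.0243,"tz":-0.0304,"wx":3.06,"wy":0.01,"wz":0.00},
```

Call:
apply_moves([
  {"tx":-0.01,"ty":0.0325,"tz":-0.021,"wx":3.06,"wy":0,"wz":0},
  {"tx":-0.01,"ty":0.0315,"tz":-0.023,"wx":3.06,"wy":0,"wz":0},
  {"tx":-0.006,"ty":0.03,"tz":-0.0245,"wx":3.06,"wy":0,"wz":0},
  {"tx":-0.005,"ty":0.029,"tz":-0.026,"wx":3.06,"wy":0,"wz":0},
  {"tx":-0.005,"ty":0.0275,"tz":-0.0275,"wx":3.06,"wy":0,"wz":0},
  {"tx":-0.004,"ty":0.026,"tz":-0.029,"wx":3.06,"wy":0,"wz":0},
  {"tx":0,"ty":0.0245,"tz":-0.0305,"wx":3.06,"wy":0,"wz":0},
  {"tx":0,"ty":0,"tz":0,"wx":0,"wy":0,"wz":0},
], claw=0.05)

```text
time: 26.65
position: [618.3, -262.2, 186.3]
tool_rot: [0.167, -0.687, 0.168, 0.687]
ft_force: [-0.4, -0.2, -1.1]
grip_width: 49.8
```

```bash
python3 - <<'E'
from h import *
info();shot('wrist','wrist18.png')
v=fitpaddle('wrist','blue',617,-257,-27,name='fit18.png');print(v); tograsp(*v[:3])
E
```

```text
t 26.65 tcp [ 618.3 -262.2  186.3] yhead -117.43 down [-0.001 -0.001 -1.   ] F [-0.4 -0.2 -1.1] w 49.8 q [ 0.65  0.53 -0.43  1.47  0.23  1.19 -1.86]
(np.float64(623.269919967873), np.float64(-253.9667303209754), np.float64(-20.02569305316682), np.float64(0.8803116147308782))
tool shift mm [174.4  -8.8 -16.5] wx -7.17
```

View pics/fit18.png

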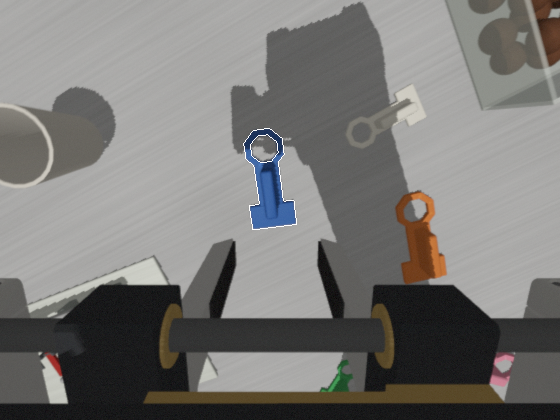

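Call:
apply_moves([
  {"tx":0.02,"ty":-0.0088,"tz":-0.0165,"wx":0,"wy":0,"wz":0},
  {"tx":0.03,"ty":0,"tz":0,"wx":-7.2,"wy":0,"wz":0},
  {"tx":0.035,"ty":0,"tz":0,"wx":0,"wy":0,"wz":0},
  {"tx":0,"ty":0,"tz":0,"wx":0,"wy":0,"wz":0},
  {"tx":0,"ty":0,"tz":0,"wx":0,"wy":0,"wz":0},
  {"tx":0,"ty":0,"tz":0,"wx":0,"wy":0,"wz":0},
  {"tx":0,"ty":0,"tz":0,"wx":0,"wy":0,"wz":0},
  {"tx":0,"ty":0,"tz":0,"wx":0,"wy":0,"wz":0},
])

```text
time: 27.5
position: [637.2, -256.9, 104.2]
tool_rot: [-0.122, 0.697, -0.122, -0.696]
ft_force: [0.2, 0.1, -0.4]
grip_width: 49.8
```

```bash
python3 - <<'E'
from h import *
info();shot('wrist','wrist19.png')
v=fitpaddle('wrist','blue',623,-254,-20,name='fit19.png');print(v); tograsp(*v[:3])
E
```

```text
t 27.5 tcp [ 637.2 -256.9  104.2] yhead -109.83 down [ 0.001 -0.001 -1.   ] F [ 0.2  0.1 -0.4] w 49.8 q [ 0.63  0.64 -0.44  1.5   0.29  1.06 -1.79]
(np.float64(623.4861114550156), np.float64(-254.620793653598), np.float64(-19.957719210825108), np.float64(0.8994833255049319))
tool shift mm [91.9  2.5 -0.3] wx 0.13
```

View pics/fit19.png

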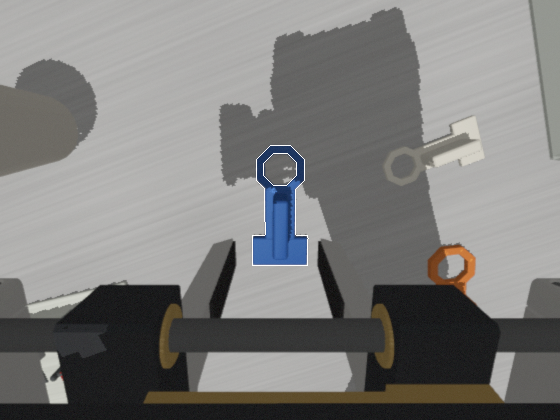

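Call:
apply_moves([
  {"tx":0.03,"ty":0.0025,"tz":0,"wx":0,"wy":0,"wz":0},
  {"tx":0.03,"ty":0,"tz":0,"wx":0,"wy":0,"wz":0},
  {"tx":0.022,"ty":0,"tz":0,"wx":0,"wy":0,"wz":0},
  {"tx":0.01,"ty":0,"tz":0,"wx":0,"wy":0,"wz":0},
  {"tx":0,"ty":0,"tz":0,"wx":0,"wy":0,"wz":0},
  {"tx":0,"ty":0,"tz":0,"wx":0,"wy":0,"wz":0},
  {"tx":0,"ty":0,"tz":0,"wx":0,"wy":0,"wz":0},
  {"tx":0,"ty":0,"tz":0,"wx":0,"wy":0,"wz":0},
])

```text
time: 28.35
position: [636.5, -259.4, 12.1]
tool_rot: [-0.122, 0.697, -0.122, -0.696]
ft_force: [0.1, 0.5, -0.7]
grip_width: 50.0
```

Call:
apply_moves([
  {"tx":0,"ty":0,"tz":0,"wx":0,"wy":0,"wz":0},
  {"tx":0,"ty":0,"tz":0,"wx":0,"wy":0,"wz":0},
  {"tx":0,"ty":0,"tz":0,"wx":0,"wy":0,"wz":0},
  {"tx":0,"ty":0,"tz":0,"wx":0,"wy":0,"wz":0},
  {"tx":0,"ty":0,"tz":0,"wx":0,"wy":0,"wz":0},
  {"tx":0,"ty":0,"tz":0,"wx":0,"wy":0,"wz":0},
  {"tx":0,"ty":0,"tz":0,"wx":0,"wy":0,"wz":0},
  {"tx":0,"ty":0,"tz":0,"wx":0,"wy":0,"wz":0},
], claw=0.008, grip_force=55)

```text
time: 29.15
position: [635.9, -259.2, 10.9]
tool_rot: [0.122, -0.697, 0.122, 0.697]
ft_force: [-0.1, -0.6, 1.0]
grip_width: 12.8
```

```bash
cat >> h.py <<'E'
def eyepix(cam,col,guess):
    # fit octagon hole centre near guess: centroid of hole enclosed by colour ring
    m=mask(CAM[cam]['color'],col); m=cv2.morphologyEx(m,cv2.MORPH_CLOSE,np.ones((3,3),np.uint8))
    cs,hi=cv2.findContours(m,cv2.RETR_CCOMP,cv2.CHAIN_APPROX_NONE); best=None
    for c,h in zip(cs,hi[0]):
        if h[3]>=0 and cv2.contourArea(c)>250:
            M=cv2.moments(c); q=np.array([M['m10']/M['m00'],M['m01']/M['m00']]); d=np.hypot(*(q-guess))
            if d<60 and (best is None or d<best[0]): best=(d,q,cv2.contourArea(c))
    return best
E
python3 - <<'E'
from h import *
info();shot('wrist','wrist20.png')
e=eyepix('wrist','blue',(277,186)); print(e)
if e:
    o=eyeoff('wrist',e[1],8); print(o)
    t=hooktarget(1,o,130); print(t); p,r,s=pose(); Y=r.as_matrix()[:,1]
    plan(t,SY-90,frm=((p[0],p[1],130),np.degrees(np.arctan2(Y[1],Y[0]))))
E
```

```text
t 29.15 tcp [ 635.9 -259.2   10.9] yhead -109.83 down [-0. -0. -1.] F [-0.1 -0.6  1. ] w 12.8 q [ 0.61  0.75 -0.4   1.55  0.34  0.91 -1.82]
(np.float64(0.9488991717360318), array([276.10207337, 185.69318182]), 1672.0)
[  2.89281733  -0.94225145 -38.06381397]
[502.02590176  78.47662288 130.        ]
n 9 total tool shift mm [  -0.  -272.3  240.5] turn [-14.23   0.     0.  ]
{"tx":-0.0000,"ty":-0.0303,"tz":0.0267,"wx":-1.58,"wy":0.00,"wz":0.00},
{"tx":-0.0000,"ty":-0.0310,"tz":0.0259,"wx":-1.58,"wy":0.00,"wz":0.00},
{"tx":-0.0000,"ty":-0.0317,"tz":0.0250,"wx":-1.58,"wy":0.00,"wz":0.00},
{"tx":0.0000,"ty":-0.0324,"tz":0.0241,"wx":-1.58,"wy":0.00,"wz":0.00},
{"tx":-0.0000,"ty":-0.0330,"tz":0.0232,"wx":-1.58,"wy":0.00,"wz":0.00},
{"tx":0.0000,"ty":-0.0336,"tz":0.0223,"wx":-1.58,"wy":0.00,"wz":0.00},
{"tx":-0.0000,"ty":-0.0342,"tz":0.0214,"wx":-1.58,"wy":0.00,"wz":0.00},
{"tx":0.0000,"ty":-0.0348,"tz":0.0204,"wx":-1.58,"wy":0.00,"wz":0.00},
{"tx":0.0000,"ty":-0.0354,"tz":0.0194,"wx":-1.58,"wy":0.00,"wz":0.00},
```

View pics/wrist20.png

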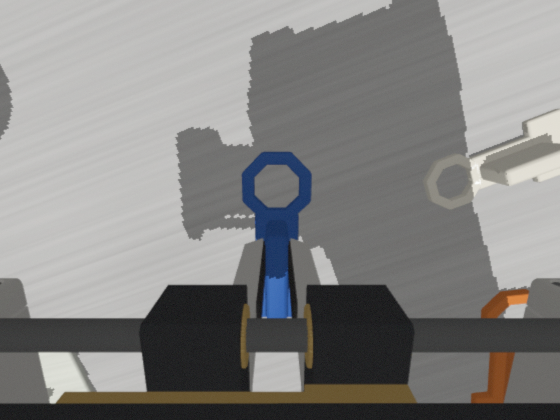

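Call:
apply_moves([
  {"tx":-0.02,"ty":0,"tz":0,"wx":0,"wy":0,"wz":0},
  {"tx":-0.03,"ty":0,"tz":0,"wx":0,"wy":0,"wz":0},
  {"tx":-0.035,"ty":0,"tz":0,"wx":0,"wy":0,"wz":0},
  {"tx":-0.034,"ty":0,"tz":0,"wx":0,"wy":0,"wz":0},
  {"tx":0,"ty":-0.0305,"tz":0.0265,"wx":-1.6,"wy":0,"wz":0},
  {"tx":0,"ty":-0.031,"tz":0.026,"wx":-1.6,"wy":0,"wz":0},
  {"tx":0,"ty":-0.0315,"tz":0.025,"wx":-1.6,"wy":0,"wz":0},
  {"tx":0,"ty":-0.0325,"tz":0.024,"wx":-1.6,"wy":0,"wz":0},
])

```text
time: 30.0
position: [575.7, -107.6, 129.9]
tool_rot: [0.082, -0.702, 0.082, 0.702]
ft_force: [1.0, 0.1, -1.6]
grip_width: 13.3
```

Call:
apply_moves([
  {"tx":0,"ty":-0.033,"tz":0.0235,"wx":-1.6,"wy":0,"wz":0},
  {"tx":0,"ty":-0.0335,"tz":0.022,"wx":-1.6,"wy":0,"wz":0},
  {"tx":0,"ty":-0.034,"tz":0.0215,"wx":-1.6,"wy":0,"wz":0},
  {"tx":0,"ty":-0.035,"tz":0.0205,"wx":-1.6,"wy":0,"wz":0},
  {"tx":0,"ty":-0.0355,"tz":0.0195,"wx":-1.5,"wy":0,"wz":0},
  {"tx":0,"ty":0,"tz":0,"wx":0,"wy":0,"wz":0},
  {"tx":0,"ty":0,"tz":0,"wx":0,"wy":0,"wz":0},
  {"tx":0,"ty":0,"tz":0,"wx":0,"wy":0,"wz":0},
])

```text
time: 30.8
position: [501.9, 77.6, 129.9]
tool_rot: [0.034, -0.706, 0.035, 0.706]
ft_force: [0.2, -0.6, -0.5]
grip_width: 13.4
```

```bash
python3 - <<'E'
from h import *
info();shot('wrist','wrist21.png')
e=eyepix('wrist','blue',(277,186)); print(e)
print(proj('wrist',(*HOOK[1],69)))
o=np.array([2.9,-.9,-38]); p,r,s=pose(); t=hooktarget(1,o,p[2]); print('fix',r.inv().apply(t-p))
E
```

```text
t 30.8 tcp [501.9  77.6 129.9] yhead -95.6 down [-0. -0. -1.] F [ 0.2 -0.6 -0.5] w 13.4 q [ 0.33  0.33 -0.64  1.94  0.25  0.95 -2.1 ]
(np.float64(0.9537418391756162), array([276.09952607, 185.68572275]), 1688.0)
[274.75104357 173.39238896]
fix [-1.49883507e-04 -1.10419712e+00 -3.94416152e-02]
```

View pics/wrist21.png

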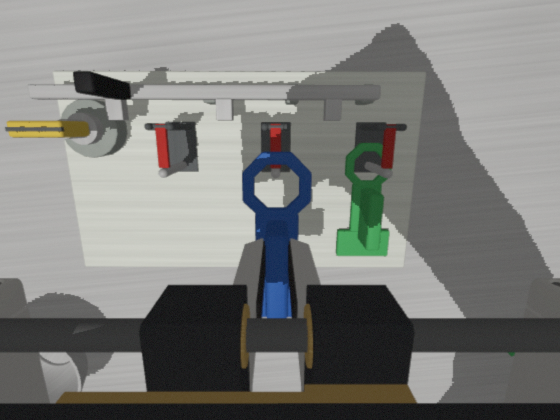

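Call:
apply_moves([
  {"tx":0.015,"ty":0,"tz":0,"wx":0,"wy":0,"wz":0},
  {"tx":0.015,"ty":0,"tz":0,"wx":0,"wy":0,"wz":0},
  {"tx":0.01,"ty":0,"tz":0,"wx":0,"wy":0,"wz":0},
  {"tx":0.01,"ty":0,"tz":0,"wx":0,"wy":0,"wz":0},
  {"tx":0.01,"ty":0,"tz":0,"wx":0,"wy":0,"wz":0},
  {"tx":0.01,"ty":0,"tz":0,"wx":0,"wy":0,"wz":0},
  {"tx":0,"ty":0,"tz":0,"wx":0,"wy":0,"wz":0},
  {"tx":0,"ty":0,"tz":0,"wx":0,"wy":0,"wz":0},
])

```text
time: 31.65
position: [501.1, 78.6, 59.7]
tool_rot: [0.034, -0.706, 0.034, 0.707]
ft_force: [-2.9, 0.1, -0.4]
grip_width: 13.2
```

```bash
python3 - <<'E'
from h import *
info();shot('wrist','wrist22.png')
E
```

```text
t 31.65 tcp [501.1  78.6  59.7] yhead -95.51 down [-0.001 -0.    -1.   ] F [-2.9  0.1 -0.4] w 13.2 q [ 0.28  0.44 -0.6   1.99  0.34  0.81 -2.18]
```

View pics/wrist22.png

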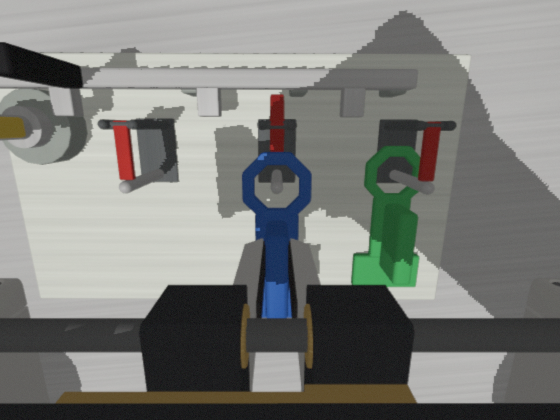

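The nose (277,182) is inside the blue eye and the gate is swung down; continuing to the deck.

Call:
apply_moves([
  {"tx":0.01,"ty":0,"tz":0,"wx":0,"wy":0,"wz":0},
  {"tx":0.01,"ty":0,"tz":0,"wx":0,"wy":0,"wz":0},
  {"tx":0.01,"ty":0,"tz":0,"wx":0,"wy":0,"wz":0},
  {"tx":0.007,"ty":0,"tz":0,"wx":0,"wy":0,"wz":0},
  {"tx":0.005,"ty":0,"tz":0,"wx":0,"wy":0,"wz":0},
  {"tx":0,"ty":0,"tz":0,"wx":0,"wy":0,"wz":0},
  {"tx":0,"ty":0,"tz":0,"wx":0,"wy":0,"wz":0},
  {"tx":0,"ty":0,"tz":0,"wx":0,"wy":0,"wz":0},
])

```text
time: 32.5
position: [501.7, 78.5, 18.1]
tool_rot: [-0.034, 0.706, -0.034, -0.706]
ft_force: [-0.3, -0.3, -1.1]
grip_width: 13.2
```

```bash
python3 - <<'E'
from h import *
info();shot('wrist','wrist23.png')
E
```

```text
t 32.5 tcp [501.7  78.5  18.1] yhead -95.53 down [ 0.  0. -1.] F [-0.3 -0.3 -1.1] w 13.2 q [ 0.24  0.51 -0.56  2.01  0.4   0.73 -2.23]
```

View pics/wrist23.png

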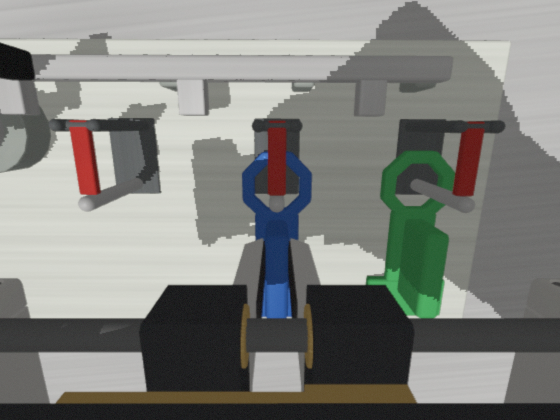

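Clipped, with the gate shut over the eye. Release, rise, and locate orange.

Call:
apply_moves([
  {"tx":0,"ty":0,"tz":0,"wx":0,"wy":0,"wz":0},
  {"tx":0,"ty":0,"tz":0,"wx":0,"wy":0,"wz":0},
  {"tx":0,"ty":0,"tz":0,"wx":0,"wy":0,"wz":0},
  {"tx":0,"ty":0,"tz":0,"wx":0,"wy":0,"wz":0},
  {"tx":-0.02,"ty":0,"tz":0,"wx":0,"wy":0,"wz":0},
  {"tx":-0.03,"ty":0,"tz":0,"wx":0,"wy":0,"wz":0},
  {"tx":-0.04,"ty":0,"tz":0,"wx":0,"wy":0,"wz":0},
  {"tx":-0.04,"ty":0,"tz":0,"wx":0,"wy":0,"wz":0},
], claw=0.04)

```text
time: 33.35
position: [501.1, 78.6, 149.2]
tool_rot: [0.034, -0.706, 0.034, 0.707]
ft_force: [0.1, 0.1, -0.1]
grip_width: 40.0
```

```bash
python3 - <<'E'
from h import *
info();shot('wrist','wrist24.png')
v=fitpaddle('wrist','blue',490,79,-5.6,z0=6);print(v); a=np.radians(v[2]);print('eye',v[0]+50*np.cos(a),v[1]+50*np.sin(a))
shot('side','side24.png'); shot('top','top24.png')
P=[]
for c in ['side','top']:
    for e in ('','_eye'):
      r=robot.pinpoint(c,'paddle_orange'+e)[:2]
      print(c,e,[ (np.round(r['point'],1),round(r['score'],2),np.round(onz(c,r['point'],0)[:2],0)) for r in r])
plan(np.array([466,-398,190.]),-103)
E
```

```text
t 33.35 tcp [501.1  78.6 149.2] yhead -95.51 down [-0.001  0.    -1.   ] F [ 0.1  0.1 -0.1] w 40.0 q [ 0.35  0.31 -0.66  1.92  0.23  0.99 -2.08]
(np.float64(489.311026157862), np.float64(80.23268837204225), np.float64(-5.494703818517087), np.float64(0.8682215743440234))
eye 539.0812788425571 75.44500127892563
side  [(array([282.5, 377.6]), 0.77, array([ 468., -399.]))]
side _eye [(array([305.7, 377. ]), 0.71, array([ 517., -407.]))]
top  [(array([384.5, 220. ]), 0.76, array([ 470., -397.]))]
top _eye [(array([388.7, 206.4]), 0.85, array([ 515., -412.]))]
n 11 total tool shift mm [-43.  477.5 -11. ] turn [ 7.48  0.1  -0.02]
{"tx":-0.0039,"ty":0.0434,"tz":-0.0010,"wx":0.68,"wy":0.01,"wz":-0.00},
{"tx":-0.0039,"ty":0.0434,"tz":-0.0015,"wx":0.68,"wy":0.01,"wz":-0.00},
{"tx":-0.0039,"ty":0.0434,"tz":-0.0020,"wx":0.68,"wy":0.01,"wz":-0.00},
{"tx":-0.0039,"ty":0.0433,"tz":-0.0025,"wx":0.68,"wy":0.01,"wz":-0.00},
{"tx":-0.0039,"ty":0.0433,"tz":-0.0031,"wx":0.68,"wy":0.01,"wz":-0.00},
{"tx":-0.0039,"ty":0.0433,"tz":-0.0036,"wx":0.68,"wy":0.01,"wz":-0.00},
{"tx":-0.0039,"ty":0.0432,"tz":-0.0041,"wx":0.68,"wy":0.01,"wz":-0.00},
{"tx":-0.0039,"ty":0.0432,"tz":-0.0046,"wx":0.68,"wy":0.01,"wz":-0.00},
{"tx":-0.0039,"ty":0.0431,"tz":-0.0051,"wx":0.68,"wy":0.01,"wz":-0.00},
{"tx":-0.0039,"ty":0.0431,"tz":-0.0056,"wx":0.68,"wy":0.01,"wz":-0.00},
{"tx":-0.0039,"ty":0.0430,"tz":-0.0061,"wx":0.68,"wy":0.01,"wz":-0.00},
```

View pics/side24.png

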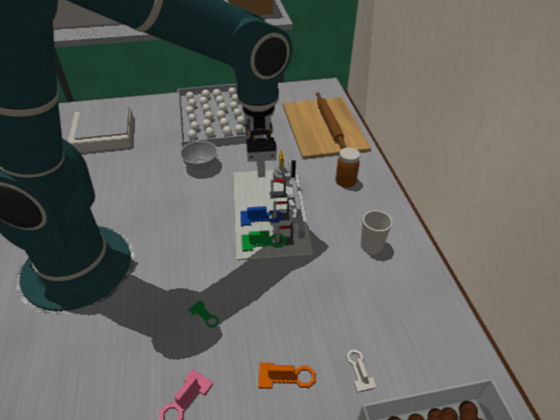

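Blue is on hook1, its eye within 1 mm of the nose. Orange lies at side (287,376).

Call:
apply_moves([
  {"tx":-0.01,"ty":0.043,"tz":-0.001,"wx":0.7,"wy":0,"wz":0},
  {"tx":-0.01,"ty":0.0435,"tz":-0.0015,"wx":0.7,"wy":0,"wz":0},
  {"tx":-0.01,"ty":0.0435,"tz":-0.002,"wx":0.7,"wy":0,"wz":0},
  {"tx":-0.005,"ty":0.0435,"tz":-0.0025,"wx":0.7,"wy":0,"wz":0},
  {"tx":-0.005,"ty":0.0435,"tz":-0.003,"wx":0.7,"wy":0,"wz":0},
  {"tx":0,"ty":0.0435,"tz":-0.0035,"wx":0.7,"wy":0,"wz":0},
  {"tx":0,"ty":0.043,"tz":-0.004,"wx":0.7,"wy":0,"wz":0},
  {"tx":0,"ty":0.043,"tz":-0.0045,"wx":0.7,"wy":0,"wz":0},
], claw=0.05)

```text
time: 34.5
position: [474.5, -269.4, 186.9]
tool_rot: [0.069, -0.703, 0.068, 0.704]
ft_force: [0.6, -0.2, 0.1]
grip_width: 50.1
```

Call:
apply_moves([
  {"tx":0,"ty":0.043,"tz":-0.005,"wx":0.7,"wy":0,"wz":0},
  {"tx":0,"ty":0.043,"tz":-0.0055,"wx":0.6,"wy":0,"wz":0},
  {"tx":0,"ty":0.043,"tz":-0.006,"wx":0.6,"wy":0,"wz":0},
  {"tx":0,"ty":0,"tz":0,"wx":0,"wy":0,"wz":0},
  {"tx":0,"ty":0,"tz":0,"wx":0,"wy":0,"wz":0},
  {"tx":0,"ty":0,"tz":0,"wx":0,"wy":0,"wz":0},
  {"tx":0,"ty":0,"tz":0,"wx":0,"wy":0,"wz":0},
  {"tx":0,"ty":0,"tz":0,"wx":0,"wy":0,"wz":0},
])

```text
time: 35.3
position: [465.4, -396.7, 188.0]
tool_rot: [0.08, -0.703, 0.08, 0.703]
ft_force: [0.7, 0.2, 0.9]
grip_width: 50.2
```

```bash
python3 - <<'E'
from h import *
info();shot('wrist','wrist25.png')
v=fitpaddle('wrist','orange',468,-398,-13,name='fit25.png');print(v); tograsp(*v[:3])
E
```

```text
t 35.3 tcp [ 465.4 -396.7  188. ] yhead -102.95 down [-0.  0. -1.] F [0.7 0.2 0.9] w 50.2 q [ 0.96  0.42 -0.4   1.63  0.17  1.13 -1.28]
(np.float64(466.295285967754), np.float64(-394.3980842387641), np.float64(-13.073258786410266), np.float64(0.9160387513455328))
tool shift mm [176.1  -2.7 -14.3] wx 0.1
```

View pics/fit25.png

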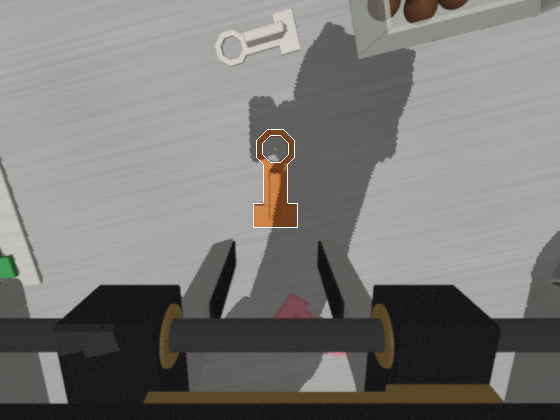

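Call:
apply_moves([
  {"tx":0.02,"ty":-0.0027,"tz":-0.0143,"wx":0,"wy":0,"wz":0},
  {"tx":0.03,"ty":0,"tz":0,"wx":0,"wy":0,"wz":0},
  {"tx":0.035,"ty":0,"tz":0,"wx":0,"wy":0,"wz":0},
  {"tx":0,"ty":0,"tz":0,"wx":0,"wy":0,"wz":0},
  {"tx":0,"ty":0,"tz":0,"wx":0,"wy":0,"wz":0},
  {"tx":0,"ty":0,"tz":0,"wx":0,"wy":0,"wz":0},
  {"tx":0,"ty":0,"tz":0,"wx":0,"wy":0,"wz":0},
  {"tx":0,"ty":0,"tz":0,"wx":0,"wy":0,"wz":0},
])

```text
time: 36.15
position: [480.1, -398.5, 104.1]
tool_rot: [-0.08, 0.703, -0.081, -0.702]
ft_force: [0.4, -0.1, -0.6]
grip_width: 49.8
```

```bash
python3 - <<'E'
from h import *
info();shot('wrist','wrist26.png')
v=fitpaddle('wrist','orange',466,-395,-13,name='fit26.png');print(v); tograsp(*v[:3])
E
```

```text
t 36.15 tcp [ 480.1 -398.5  104.1] yhead -103.03 down [ 0.001 -0.001 -1.   ] F [ 0.4 -0.1 -0.6] w 49.8 q [ 0.92  0.52 -0.38  1.68  0.22  0.98 -1.33]
(np.float64(466.2258651052443), np.float64(-394.1089353072035), np.float64(-12.805008439437314), np.float64(0.9261164367547347))
tool shift mm [91.8 -1.2  0.4] wx -0.23
```

View pics/fit26.png

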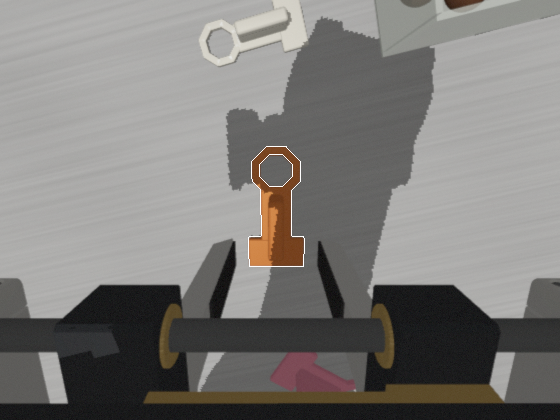

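The outline matches orange exactly, eye at (276,171). Descending and gripping.

Call:
apply_moves([
  {"tx":0.03,"ty":-0.0012,"tz":0,"wx":0,"wy":0,"wz":0},
  {"tx":0.03,"ty":0,"tz":0,"wx":0,"wy":0,"wz":0},
  {"tx":0.022,"ty":0,"tz":0,"wx":0,"wy":0,"wz":0},
  {"tx":0.01,"ty":0,"tz":0,"wx":0,"wy":0,"wz":0},
  {"tx":0,"ty":0,"tz":0,"wx":0,"wy":0,"wz":0},
  {"tx":0,"ty":0,"tz":0,"wx":0,"wy":0,"wz":0},
  {"tx":0,"ty":0,"tz":0,"wx":0,"wy":0,"wz":0},
  {"tx":0,"ty":0,"tz":0,"wx":0,"wy":0,"wz":0},
])

```text
time: 37.0
position: [480.4, -397.4, 12.0]
tool_rot: [-0.08, 0.703, -0.081, -0.702]
ft_force: [0.8, -0.4, 0.0]
grip_width: 49.8
```

Call:
apply_moves([
  {"tx":0,"ty":0,"tz":0,"wx":0,"wy":0,"wz":0},
  {"tx":0,"ty":0,"tz":0,"wx":0,"wy":0,"wz":0},
  {"tx":0,"ty":0,"tz":0,"wx":0,"wy":0,"wz":0},
  {"tx":0,"ty":0,"tz":0,"wx":0,"wy":0,"wz":0},
  {"tx":0,"ty":0,"tz":0,"wx":0,"wy":0,"wz":0},
  {"tx":0,"ty":0,"tz":0,"wx":0,"wy":0,"wz":0},
  {"tx":0,"ty":0,"tz":0,"wx":0,"wy":0,"wz":0},
  {"tx":0,"ty":0,"tz":0,"wx":0,"wy":0,"wz":0},
], claw=0.008, grip_force=55)

```text
time: 37.8
position: [479.9, -397.0, 10.9]
tool_rot: [0.08, -0.703, 0.08, 0.703]
ft_force: [-0.3, -0.2, -1.3]
grip_width: 13.5
```

```bash
python3 - <<'E'
from h import *
info();shot('wrist','wrist27.png')
e=eyepix('wrist','orange',(277,186)); print(e)
o=eyeoff('wrist',e[1] if e else (277,186),8); print(o)
t=hooktarget(2,o,130); print(t); p,r,s=pose(); Y=r.as_matrix()[:,1]
plan(t,SY-90,frm=((p[0],p[1],130),np.degrees(np.arctan2(Y[1],Y[0]))))
E
```

```text
t 37.8 tcp [ 479.9 -397.    10.9] yhead -103.02 down [-0.  0. -1.] F [-0.3 -0.2 -1.3] w 13.5 q [ 0.9   0.64 -0.34  1.73  0.28  0.82 -1.38]
(np.float64(1.6647894406370913), array([276.08030769, 187.38769231]), 1625.0)
[  2.92807295  -0.83517832 -37.03996039]
[512.3553174  173.08327439 130.        ]
n 13 total tool shift mm [  -0.  -562.7   96.9] turn [-7.43  0.    0.  ]
{"tx":-0.0000,"ty":-0.0433,"tz":0.0075,"wx":-0.57,"wy":0.00,"wz":0.00},
{"tx":-0.0000,"ty":-0.0434,"tz":0.0070,"wx":-0.57,"wy":0.00,"wz":0.00},
{"tx":0.0000,"ty":-0.0434,"tz":0.0066,"wx":-0.57,"wy":0.00,"wz":0.00},
{"tx":0.0000,"ty":-0.0435,"tz":0.0062,"wx":-0.57,"wy":0.00,"wz":0.00},
{"tx":-0.0000,"ty":-0.0435,"tz":0.0057,"wx":-0.57,"wy":0.00,"wz":0.00},
{"tx":-0.0000,"ty":-0.0436,"tz":0.0053,"wx":-0.57,"wy":0.00,"wz":0.00},
{"tx":0.0000,"ty":-0.0437,"tz":0.0048,"wx":-0.57,"wy":0.00,"wz":0.00},
{"tx":0.0000,"ty":-0.0437,"tz":0.0044,"wx":-0.57,"wy":0.00,"wz":0.00},
{"tx":-0.0000,"ty":-0.0437,"tz":0.0040,"wx":-0.57,"wy":0.00,"wz":0.00},
{"tx":0.0000,"ty":-0.0438,"tz":0.0035,"wx":-0.57,"wy":0.00,"wz":0.00},
{"tx":0.0000,"ty":-0.0438,"tz":0.0031,"wx":-0.57,"wy":0.00,"wz":0.00},
{"tx":-0.0000,"ty":-0.0438,"tz":0.0027,"wx":-0.57,"wy":0.00,"wz":0.00},
{"tx":0.0000,"ty":-0.0439,"tz":0.0022,"wx":-0.57,"wy":0.00,"wz":0.00},
```

View pics/wrist27.png

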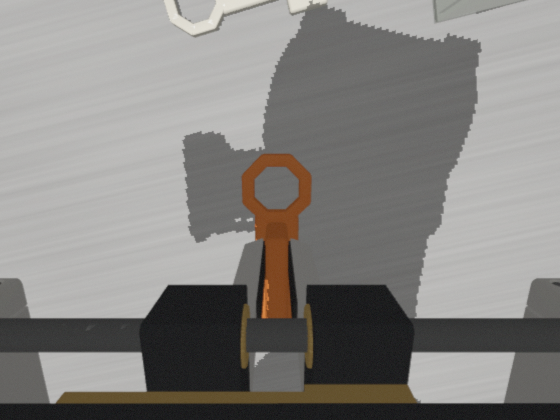

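Call:
apply_moves([
  {"tx":-0.02,"ty":0,"tz":0,"wx":0,"wy":0,"wz":0},
  {"tx":-0.03,"ty":0,"tz":0,"wx":0,"wy":0,"wz":0},
  {"tx":-0.035,"ty":0,"tz":0,"wx":0,"wy":0,"wz":0},
  {"tx":-0.034,"ty":0,"tz":0,"wx":0,"wy":0,"wz":0},
  {"tx":0,"ty":-0.0433,"tz":0.0075,"wx":-0.6,"wy":0,"wz":0},
  {"tx":0,"ty":-0.0435,"tz":0.007,"wx":-0.6,"wy":0,"wz":0},
  {"tx":0,"ty":-0.0435,"tz":0.0065,"wx":-0.6,"wy":0,"wz":0},
  {"tx":0,"ty":-0.0435,"tz":0.006,"wx":-0.6,"wy":0,"wz":0},
])

```text
time: 38.65
position: [489.7, -219.6, 130.0]
tool_rot: [0.065, -0.704, 0.065, 0.704]
ft_force: [1.3, 0.6, -0.8]
grip_width: 13.2
```

Call:
apply_moves([
  {"tx":0,"ty":-0.0435,"tz":0.0057,"wx":-0.6,"wy":0,"wz":0},
  {"tx":0,"ty":-0.0435,"tz":0.0053,"wx":-0.6,"wy":0,"wz":0},
  {"tx":0,"ty":-0.0437,"tz":0.0048,"wx":-0.6,"wy":0,"wz":0},
  {"tx":0,"ty":-0.0437,"tz":0.0044,"wx":-0.6,"wy":0,"wz":0},
  {"tx":0,"ty":-0.0437,"tz":0.004,"wx":-0.6,"wy":0,"wz":0},
  {"tx":0,"ty":-0.0438,"tz":0.0035,"wx":-0.5,"wy":0,"wz":0},
  {"tx":0,"ty":-0.0438,"tz":0.0031,"wx":-0.5,"wy":0,"wz":0},
  {"tx":0,"ty":-0.0438,"tz":0.0027,"wx":-0.5,"wy":0,"wz":0},
])

```text
time: 39.45
position: [508.6, 131.0, 130.0]
tool_rot: [-0.038, 0.706, -0.038, -0.706]
ft_force: [0.6, -1.0, -2.1]
grip_width: 13.5
```

Call:
apply_moves([
  {"tx":0,"ty":-0.0439,"tz":0.0022,"wx":-0.5,"wy":0,"wz":0},
  {"tx":0,"ty":0,"tz":0,"wx":0,"wy":0,"wz":0},
  {"tx":0,"ty":0,"tz":0,"wx":0,"wy":0,"wz":0},
  {"tx":0,"ty":0,"tz":0,"wx":0,"wy":0,"wz":0},
  {"tx":0,"ty":0,"tz":0,"wx":0,"wy":0,"wz":0},
  {"tx":0,"ty":0,"tz":0,"wx":0,"wy":0,"wz":0},
  {"tx":0,"ty":0,"tz":0,"wx":0,"wy":0,"wz":0},
  {"tx":0,"ty":0,"tz":0,"wx":0,"wy":0,"wz":0},
])

```text
time: 40.25
position: [511.5, 172.9, 130.0]
tool_rot: [-0.035, 0.706, -0.035, -0.706]
ft_force: [-0.5, -0.4, -2.0]
grip_width: 13.2
```

```bash
python3 - <<'E'
from h import *
info();shot('wrist','wrist28.png')
e=eyepix('wrist','orange',(277,186)); print(e)
print(proj('wrist',(*HOOK[2],69)))
o=np.array([2.9,-.84,-37.04]); p,r,s=pose(); t=hooktarget(2,o,p[2]); print('fix',r.inv().apply(t-p))
E
```

```text
t 40.25 tcp [511.5 172.9 130. ] yhead -95.65 down [ 0. -0. -1.] F [-0.5 -0.4 -2. ] w 13.2 q [ 0.13  0.39 -0.64  1.86  0.28  0.98 -2.29]
(np.float64(2.014420789037581), array([276.00929575, 187.75396585]), 1649.5)
[275.63183463 173.6287618 ]
fix [ 5.44208842e-06 -1.95533652e-01 -8.51151916e-01]
```

View pics/wrist28.png

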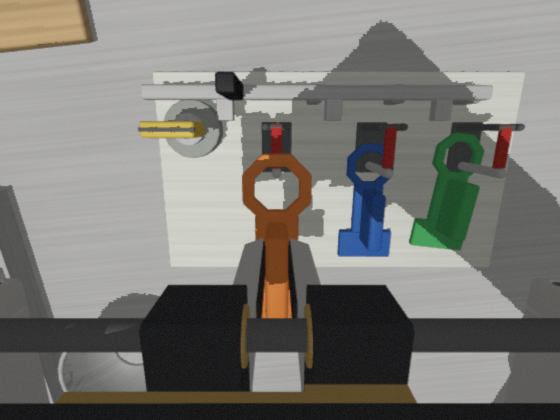

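The nose tip (276,172) lines up with the orange eye's column, and the grip held. Pushing down with a 1 mm forward trim.

Call:
apply_moves([
  {"tx":0.015,"ty":0,"tz":-0.001,"wx":0,"wy":0,"wz":0},
  {"tx":0.015,"ty":0,"tz":0,"wx":0,"wy":0,"wz":0},
  {"tx":0.01,"ty":0,"tz":0,"wx":0,"wy":0,"wz":0},
  {"tx":0.01,"ty":0,"tz":0,"wx":0,"wy":0,"wz":0},
  {"tx":0.01,"ty":0,"tz":0,"wx":0,"wy":0,"wz":0},
  {"tx":0.01,"ty":0,"tz":0,"wx":0,"wy":0,"wz":0},
  {"tx":0,"ty":0,"tz":0,"wx":0,"wy":0,"wz":0},
  {"tx":0,"ty":0,"tz":0,"wx":0,"wy":0,"wz":0},
])

```text
time: 41.1
position: [511.9, 173.2, 59.7]
tool_rot: [0.035, -0.706, 0.035, 0.707]
ft_force: [-3.2, 0.0, -0.2]
grip_width: 12.8
```

```bash
python3 - <<'E'
from h import *
info();shot('wrist','wrist29.png')
E
```

```text
t 41.1 tcp [511.9 173.2  59.7] yhead -95.61 down [-0.001 -0.    -1.   ] F [-3.2  0.  -0.2] w 12.8 q [ 0.09  0.49 -0.59  1.91  0.36  0.85 -2.36]
```

View pics/wrist29.png

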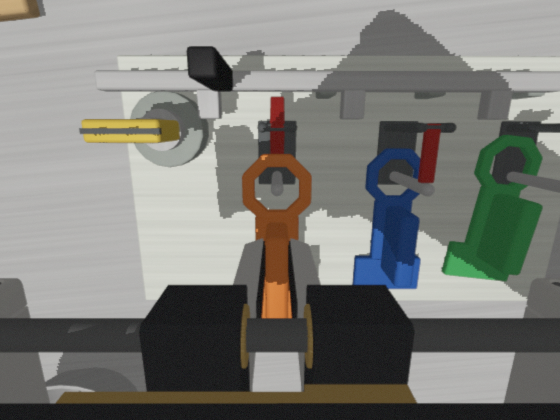

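Call:
apply_moves([
  {"tx":0.01,"ty":0,"tz":0,"wx":0,"wy":0,"wz":0},
  {"tx":0.01,"ty":0,"tz":0,"wx":0,"wy":0,"wz":0},
  {"tx":0.01,"ty":0,"tz":0,"wx":0,"wy":0,"wz":0},
  {"tx":0.007,"ty":0,"tz":0,"wx":0,"wy":0,"wz":0},
  {"tx":0.005,"ty":0,"tz":0,"wx":0,"wy":0,"wz":0},
  {"tx":0,"ty":0,"tz":0,"wx":0,"wy":0,"wz":0},
  {"tx":0,"ty":0,"tz":0,"wx":0,"wy":0,"wz":0},
  {"tx":0,"ty":0,"tz":0,"wx":0,"wy":0,"wz":0},
])

```text
time: 41.95
position: [512.6, 173.2, 18.2]
tool_rot: [-0.035, 0.706, -0.035, -0.706]
ft_force: [0.7, -0.1, -1.9]
grip_width: 13.4
```

```bash
python3 - <<'E'
from h import *
info();shot('wrist','wrist30.png')
E
```

```text
t 41.95 tcp [512.6 173.2  18.2] yhead -95.62 down [ 0.  0. -1.] F [ 0.7 -0.1 -1.9] w 13.4 q [ 0.06  0.55 -0.56  1.93  0.41  0.77 -2.4 ]
```

View pics/wrist30.png

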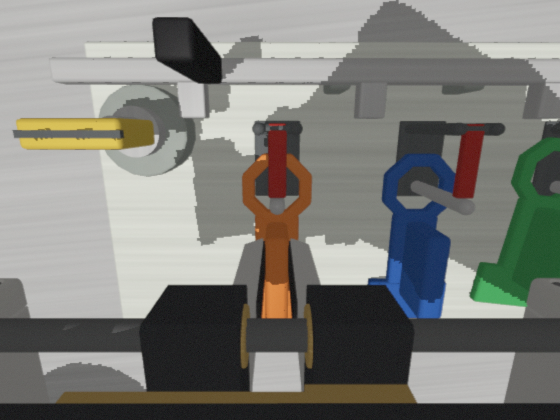

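Call:
apply_moves([
  {"tx":0,"ty":0,"tz":0,"wx":0,"wy":0,"wz":0},
  {"tx":0,"ty":0,"tz":0,"wx":0,"wy":0,"wz":0},
  {"tx":0,"ty":0,"tz":0,"wx":0,"wy":0,"wz":0},
  {"tx":0,"ty":0,"tz":0,"wx":0,"wy":0,"wz":0},
  {"tx":-0.02,"ty":0,"tz":0,"wx":0,"wy":0,"wz":0},
  {"tx":-0.04,"ty":0,"tz":0,"wx":0,"wy":0,"wz":0},
  {"tx":-0.045,"ty":0,"tz":0,"wx":0,"wy":0,"wz":0},
  {"tx":-0.045,"ty":0,"tz":0,"wx":0,"wy":0,"wz":0},
], claw=0.04)

```text
time: 42.8
position: [512.0, 173.1, 169.6]
tool_rot: [0.035, -0.706, 0.035, 0.707]
ft_force: [1.0, -0.8, 0.3]
grip_width: 40.2
```

Call:
apply_moves([
  {"tx":-0.03,"ty":0.04,"tz":0,"wx":0,"wy":0,"wz":0},
  {"tx":0,"ty":0.045,"tz":0,"wx":0,"wy":0,"wz":0},
  {"tx":0,"ty":0,"tz":0,"wx":0,"wy":0,"wz":0},
  {"tx":0,"ty":0,"tz":0,"wx":0,"wy":0,"wz":0},
  {"tx":0,"ty":0,"tz":0,"wx":0,"wy":0,"wz":0},
  {"tx":0,"ty":0,"tz":0,"wx":0,"wy":0,"wz":0},
  {"tx":0,"ty":0,"tz":0,"wx":0,"wy":0,"wz":0},
  {"tx":0,"ty":0,"tz":0,"wx":0,"wy":0,"wz":0},
])

```text
time: 43.6
position: [504.0, 89.1, 197.8]
tool_rot: [0.034, -0.706, 0.034, 0.706]
ft_force: [-0.7, -0.3, 0.6]
grip_width: 39.8
```

```bash
python3 - <<'E'
from h import *
info();shot('wrist','wrist31.png')
for k,c in enumerate(['green','blue','orange']):
    h=HOOK[k]; v=fitpaddle('wrist',c,h[0]-50,h[1]+5,-5.6,z0=6); a=np.radians(v[2]); e=np.array([v[0]+50*np.cos(a),v[1]+50*np.sin(a)])
    print(c,np.round(v,2),'eye-hook',np.round(e-h,1))
g=shot('side'); c=g['color'][140:270,220:340]; save(cv2.resize(c,None,fx=4.5,fy=4.5,interpolation=cv2.INTER_CUBIC),'side31.png')
E
```

```text
t 43.6 tcp [504.   89.1 197.8] yhead -95.57 down [-0.  0. -1.] F [-0.7 -0.3  0.6] w 39.8 q [ 0.32  0.25 -0.65  1.86  0.17  1.09 -2.06]
green [491.54  -2.33 -12.1    0.79] eye-hook [9.7 6. ]
blue [489.6   80.78  -5.53   0.87] eye-hook [-0.6  0.3]
orange [498.71 175.32  -5.63   0.86] eye-hook [-0.8  0.1]
```

View pics/wrist31.png

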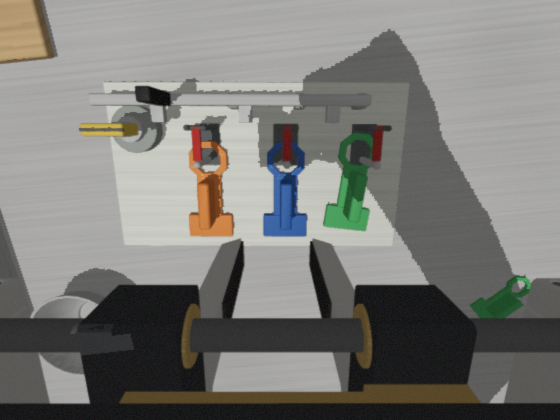

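View pics/side31.png

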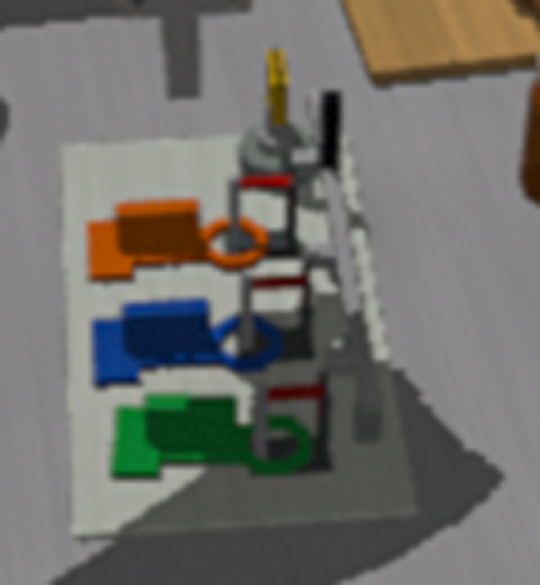

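```bash
python3 - <<'E'
from h import *
shot('wrist');v=fitpaddle('wrist','green',485,-8,-12,z0=6,name='fit32.png');print(v); a=np.radians(v[2]);print(v[0]+50*np.cos(a)-530.7,v[1]+50*np.sin(a)+18.8)
c=cv2.imread('pics/fit32.png')[70:260,270:430]; cv2.imwrite('pics/crop32.png',cv2.resize(c,None,fx=3.1,fy=3.1,interpolation=cv2.INTER_CUBIC))
E
```

```text
(np.float64(491.5624897182182), np.float64(-2.4856117017415293), np.float64(-11.950372086141593), np.float64(0.7901528013582343))
9.778855756006124 5.961169781432611
```

View pics/crop32.png

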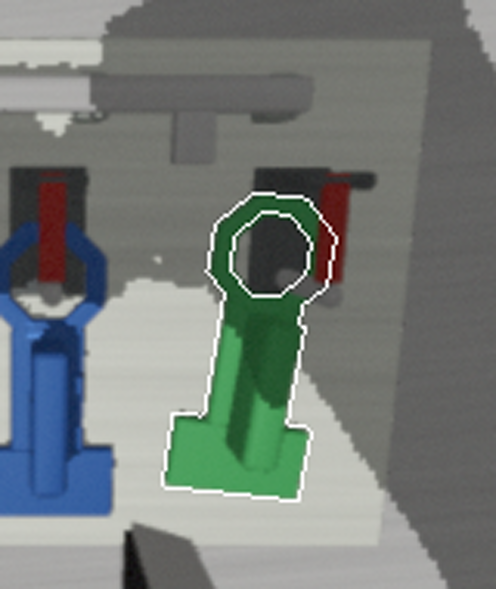

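Green was evidently knocked after clipping: still flat and gated, but its eye is ~11 mm from the nose (limit 13.5). I'll recentre it.

```bash
python3 - <<'E'
from h import *
info(); tograsp(491.6,-2.5,-12,gx=6,z=20)
p,r,s=pose(); print('shift after, tool at -102:',yawdown(-102).inv().apply([-9.5,-5.8,0]))
E
```

```text
t 43.75 tcp [504.1  88.8 197.9] yhead -95.6 down [-0.  0. -1.] F [ 0.3 -0.5  0.3] w 40.2 q [ 0.32  0.25 -0.65  1.86  0.17  1.09 -2.06]
tool shift mm [177.9  92.7  -2.5] wx 6.4
shift after, tool at -102: [-1.23599048e-16  7.64841715e+00  8.08651440e+00]
```

Call:
apply_moves([
  {"tx":0,"ty":0.0465,"tz":-0.0015,"wx":0,"wy":0,"wz":0},
  {"tx":0.01,"ty":0.0462,"tz":-0.001,"wx":0,"wy":0,"wz":0},
  {"tx":0.03,"ty":0,"tz":0,"wx":6.4,"wy":0,"wz":0},
  {"tx":0.035,"ty":0,"tz":0,"wx":0,"wy":0,"wz":0},
  {"tx":0.035,"ty":0,"tz":0,"wx":0,"wy":0,"wz":0},
  {"tx":0.03,"ty":0,"tz":0,"wx":0,"wy":0,"wz":0},
  {"tx":0,"ty":0,"tz":0,"wx":0,"wy":0,"wz":0},
  {"tx":0,"ty":0,"tz":0,"wx":0,"wy":0,"wz":0},
])

```text
time: 44.55
position: [497.7, -3.6, 58.6]
tool_rot: [0.074, -0.703, 0.074, 0.703]
ft_force: [-0.3, 0.9, 0.8]
grip_width: 39.7
```

```bash
python3 - <<'E'
from h import *
info();shot('wrist','wrist33.png')
E
```

```text
t 44.55 tcp [497.7  -3.6  58.6] yhead -102.0 down [-0.  0. -1.] F [-0.3  0.9  0.8] w 39.7 q [ 0.39  0.41 -0.53  2.02  0.29  0.79 -2.09]
```

View pics/wrist33.png

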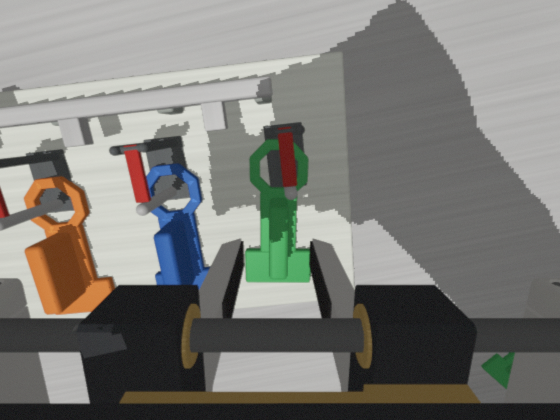

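Call:
apply_moves([
  {"tx":0.02,"ty":0,"tz":0,"wx":0,"wy":0,"wz":0},
  {"tx":0.018,"ty":0,"tz":0,"wx":0,"wy":0,"wz":0},
  {"tx":0,"ty":0,"tz":0,"wx":0,"wy":0,"wz":0},
  {"tx":0,"ty":0,"tz":0,"wx":0,"wy":0,"wz":0},
  {"tx":0,"ty":0,"tz":0,"wx":0,"wy":0,"wz":0},
  {"tx":0,"ty":0,"tz":0,"wx":0,"wy":0,"wz":0},
  {"tx":0,"ty":0,"tz":0,"wx":0,"wy":0,"wz":0},
  {"tx":0,"ty":0,"tz":0,"wx":0,"wy":0,"wz":0},
])

```text
time: 45.4
position: [497.7, -4.0, 20.3]
tool_rot: [-0.074, 0.703, -0.074, -0.703]
ft_force: [0.4, -0.3, -0.0]
grip_width: 39.9
```

Call:
apply_moves([
  {"tx":0,"ty":0,"tz":0,"wx":0,"wy":0,"wz":0},
  {"tx":0,"ty":0,"tz":0,"wx":0,"wy":0,"wz":0},
  {"tx":0,"ty":0,"tz":0,"wx":0,"wy":0,"wz":0},
  {"tx":0,"ty":0,"tz":0,"wx":0,"wy":0,"wz":0},
  {"tx":0,"ty":0,"tz":0,"wx":0,"wy":0,"wz":0},
  {"tx":0,"ty":0.004,"tz":0.004,"wx":0,"wy":0,"wz":0},
  {"tx":0,"ty":0.0035,"tz":0.004,"wx":0,"wy":0,"wz":0},
  {"tx":0,"ty":0,"tz":0,"wx":0,"wy":0,"wz":0},
], claw=0.008, grip_force=20)

```text
time: 46.2
position: [487.3, -10.2, 19.9]
tool_rot: [0.074, -0.703, 0.074, 0.703]
ft_force: [-0.8, -0.0, -0.7]
grip_width: 13.5
```

Call:
apply_moves([
  {"tx":0,"ty":0,"tz":0,"wx":0,"wy":0,"wz":0},
  {"tx":0,"ty":0,"tz":0,"wx":0,"wy":0,"wz":0},
  {"tx":0,"ty":0,"tz":0,"wx":0,"wy":0,"wz":0},
  {"tx":0,"ty":0,"tz":0,"wx":0,"wy":0,"wz":0},
  {"tx":0,"ty":0,"tz":0,"wx":0,"wy":0,"wz":0},
  {"tx":-0.03,"ty":0,"tz":0,"wx":0,"wy":0,"wz":0},
  {"tx":-0.04,"ty":0,"tz":0,"wx":0,"wy":0,"wz":0},
  {"tx":-0.045,"ty":0,"tz":0,"wx":0,"wy":0,"wz":0},
], claw=0.04)

```text
time: 47.0
position: [487.3, -9.3, 135.7]
tool_rot: [0.074, -0.703, 0.074, 0.704]
ft_force: [-0.5, -0.2, 0.7]
grip_width: 40.1
```

```bash
python3 - <<'E'
from h import *
info();shot('wrist','wrist34.png')
for k,c in enumerate(['green','blue']):
    h=HOOK[k]; v=fitpaddle('wrist',c,h[0]-50,h[1]+5,-7,z0=6,name='fit34%d.png'%k); a=np.radians(v[2]); e=np.array([v[0]+50*np.cos(a),v[1]+50*np.sin(a)])
    print(c,np.round(v,2),'eye-hook',np.round(e-h,1))
E
```

```text
t 47.0 tcp [487.3  -9.3 135.7] yhead -102.0 down [-0.002  0.001 -1.   ] F [-0.5 -0.2  0.7] w 40.1 q [ 0.46  0.28 -0.58  1.98  0.19  0.94 -1.99]
green [481.17  -7.73 -12.43   0.87] eye-hook [-0.7  0.3]
blue [488.63  81.51  -5.85   0.78] eye-hook [-1.6  0.7]
```

View pics/fit340.png

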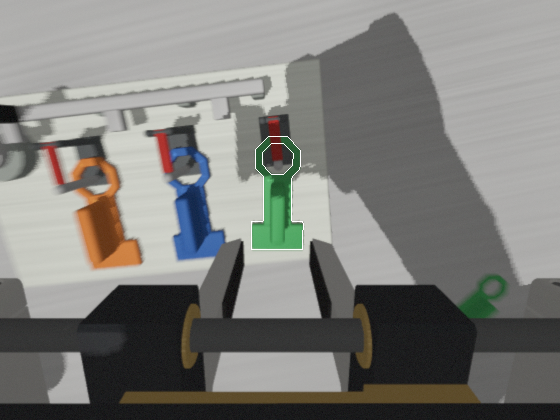

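```bash
python3 - <<'E'
from h import *
plan(np.array([620,199,160.]),-5.6)
E
```

```text
n 12 total tool shift mm [ -16.6 -230.2  -83.5] turn [-96.37  -0.32  -0.26]
{"tx":-0.0014,"ty":-0.0192,"tz":-0.0070,"wx":-8.03,"wy":-0.03,"wz":-0.02},
{"tx":-0.0014,"ty":-0.0180,"tz":-0.0096,"wx":-8.03,"wy":-0.03,"wz":-0.02},
{"tx":-0.0014,"ty":-0.0165,"tz":-0.0120,"wx":-8.03,"wy":-0.03,"wz":-0.02},
{"tx":-0.0014,"ty":-0.0147,"tz":-0.0142,"wx":-8.03,"wy":-0.03,"wz":-0.02},
{"tx":-0.0014,"ty":-0.0126,"tz":-0.0161,"wx":-8.03,"wy":-0.03,"wz":-0.02},
{"tx":-0.0014,"ty":-0.0102,"tz":-0.0177,"wx":-8.03,"wy":-0.03,"wz":-0.02},
{"tx":-0.0014,"ty":-0.0076,"tz":-0.0189,"wx":-8.03,"wy":-0.03,"wz":-0.02},
{"tx":-0.0014,"ty":-0.0049,"tz":-0.0198,"wx":-8.03,"wy":-0.03,"wz":-0.02},
{"tx":-0.0014,"ty":-0.0021,"tz":-0.0203,"wx":-8.03,"wy":-0.03,"wz":-0.02},
{"tx":-0.0014,"ty":0.0008,"tz":-0.0204,"wx":-8.03,"wy":-0.03,"wz":-0.02},
{"tx":-0.0014,"ty":0.0036,"tz":-0.0201,"wx":-8.03,"wy":-0.03,"wz":-0.02},
{"tx":-0.0014,"ty":0.0064,"tz":-0.0194,"wx":-8.03,"wy":-0.03,"wz":-0.02},
```

Call:
apply_moves([
  {"tx":-0.012,"ty":-0.019,"tz":-0.007,"wx":-8.05,"wy":0,"wz":0},
  {"tx":-0.005,"ty":-0.018,"tz":-0.0095,"wx":-8.05,"wy":0,"wz":0},
  {"tx":0,"ty":-0.0165,"tz":-0.012,"wx":-8.05,"wy":0,"wz":0},
  {"tx":0,"ty":-0.0147,"tz":-0.0142,"wx":-8.05,"wy":0,"wz":0},
  {"tx":0,"ty":-0.0126,"tz":-0.016,"wx":-8.05,"wy":0,"wz":0},
  {"tx":0,"ty":-0.0102,"tz":-0.0177,"wx":-8.05,"wy":0,"wz":0},
  {"tx":0,"ty":-0.0076,"tz":-0.019,"wx":-8.05,"wy":0,"wz":0},
  {"tx":0,"ty":-0.005,"tz":-0.0198,"wx":-8.05,"wy":0,"wz":0},
])

```text
time: 47.85
position: [574.6, 129.6, 151.9]
tool_rot: [-0.314, -0.634, -0.314, 0.634]
ft_force: [0.4, 0.0, -0.3]
grip_width: 40.1
```

Call:
apply_moves([
  {"tx":0,"ty":-0.002,"tz":-0.0203,"wx":-8.0,"wy":0,"wz":0},
  {"tx":0,"ty":0.0008,"tz":-0.0204,"wx":-8.0,"wy":0,"wz":0},
  {"tx":0,"ty":0.0036,"tz":-0.02,"wx":-8.0,"wy":0,"wz":0},
  {"tx":0,"ty":0.0064,"tz":-0.0194,"wx":-8.0,"wy":0,"wz":0},
  {"tx":0,"ty":0,"tz":0,"wx":0,"wy":0,"wz":0},
  {"tx":0,"ty":0,"tz":0,"wx":0,"wy":0,"wz":0},
  {"tx":0,"ty":0,"tz":0,"wx":0,"wy":0,"wz":0},
  {"tx":0,"ty":0,"tz":0,"wx":0,"wy":0,"wz":0},
], claw=0.032)

```text
time: 48.65
position: [617.2, 197.4, 152.1]
tool_rot: [-0.475, -0.524, -0.474, 0.524]
ft_force: [-0.5, 0.0, 0.4]
grip_width: 32.4
```

```bash
python3 - <<'E'
from h import *
info();g=shot('wrist','wrist35.png')
r=robot.pinpoint('wrist','lockbar_grip')[0]; X=onz('wrist',r['point'],104);print(r, X)
p,rr,s=pose(); print('tool delta',rr.inv().apply(X-p))
E
```

```text
t 48.65 tcp [617.2 197.4 152.1] yhead -5.74 down [ 0.    -0.001 -1.   ] F [-0.5  0.   0.4] w 32.4 q [ 0.24  0.65 -0.89  1.56  0.53  1.19 -0.85]
{'point': [279.1, 219.6], 'score': 0.67} [620.72148119 198.08672538 104.        ]
tool delta [48.14711791  3.37372135 -0.86261934]
```

View pics/wrist35.png

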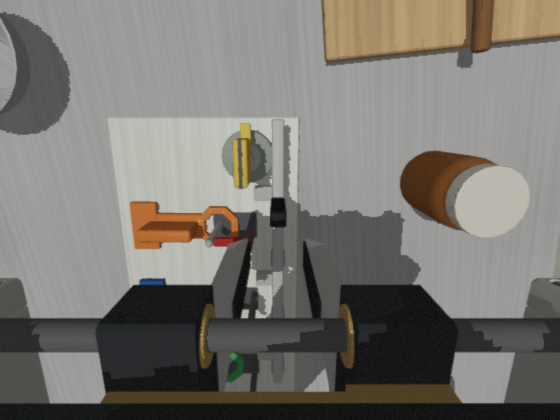

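Call:
apply_moves([
  {"tx":0,"ty":0.0025,"tz":-0.001,"wx":0,"wy":0,"wz":0},
  {"tx":0.02,"ty":0,"tz":0,"wx":0,"wy":0,"wz":0},
  {"tx":0.02,"ty":0,"tz":0,"wx":0,"wy":0,"wz":0},
  {"tx":0.018,"ty":0,"tz":0,"wx":0,"wy":0,"wz":0},
  {"tx":0.018,"ty":0,"tz":0,"wx":0,"wy":0,"wz":0},
  {"tx":0,"ty":0,"tz":0,"wx":0,"wy":0,"wz":0},
  {"tx":0,"ty":0,"tz":0,"wx":0,"wy":0,"wz":0},
  {"tx":0,"ty":0,"tz":0,"wx":0,"wy":0,"wz":0},
])

```text
time: 49.55
position: [620.3, 199.3, 76.9]
tool_rot: [0.475, 0.524, 0.475, -0.524]
ft_force: [0.1, -0.0, 0.6]
grip_width: 32.1
```

Call:
apply_moves([
  {"tx":0,"ty":0,"tz":0,"wx":0,"wy":0,"wz":0},
  {"tx":0,"ty":0,"tz":0,"wx":0,"wy":0,"wz":0},
  {"tx":0,"ty":0,"tz":0,"wx":0,"wy":0,"wz":0},
  {"tx":0,"ty":0,"tz":0,"wx":0,"wy":0,"wz":0},
  {"tx":0,"ty":0,"tz":0,"wx":0,"wy":0,"wz":0},
  {"tx":0,"ty":0,"tz":0.006,"wx":0,"wy":0,"wz":0},
  {"tx":0,"ty":0,"tz":0.008,"wx":0,"wy":0,"wz":0},
  {"tx":0,"ty":0,"tz":0,"wx":0,"wy":0,"wz":0},
], claw=0.006, grip_force=30)

```text
time: 50.35
position: [617.3, 184.8, 76.3]
tool_rot: [-0.474, -0.523, -0.475, 0.524]
ft_force: [-9.7, -1.1, 6.9]
grip_width: 13.3
```

Call:
apply_moves([
  {"tx":0,"ty":0,"tz":0.008,"wx":0,"wy":0,"wz":0},
  {"tx":0,"ty":0,"tz":0.008,"wx":0,"wy":0,"wz":0},
  {"tx":0,"ty":0,"tz":0.008,"wx":0,"wy":0,"wz":0},
  {"tx":0,"ty":0,"tz":0.005,"wx":0,"wy":0,"wz":0},
  {"tx":0,"ty":0,"tz":0.0025,"wx":0,"wy":0,"wz":0},
  {"tx":0,"ty":0,"tz":0,"wx":0,"wy":0,"wz":0},
  {"tx":0,"ty":0,"tz":0,"wx":0,"wy":0,"wz":0},
  {"tx":0,"ty":0,"tz":0,"wx":0,"wy":0,"wz":0},
])

```text
time: 51.15
position: [614.2, 154.4, 76.3]
tool_rot: [-0.475, -0.523, -0.476, 0.524]
ft_force: [-9.2, 1.0, 7.1]
grip_width: 14.0
```

Call:
apply_moves([
  {"tx":0,"ty":0,"tz":0.0015,"wx":0,"wy":0,"wz":0},
  {"tx":0,"ty":0,"tz":0.0015,"wx":0,"wy":0,"wz":0},
  {"tx":0,"ty":0,"tz":0,"wx":0,"wy":0,"wz":0},
  {"tx":0,"ty":0,"tz":0,"wx":0,"wy":0,"wz":0},
  {"tx":0,"ty":0,"tz":0,"wx":0,"wy":0,"wz":0},
  {"tx":0,"ty":0,"tz":0,"wx":0,"wy":0,"wz":0},
  {"tx":0,"ty":0,"tz":0,"wx":0,"wy":0,"wz":0},
  {"tx":0,"ty":0,"tz":0,"wx":0,"wy":0,"wz":0},
])

```text
time: 51.95
position: [614.2, 154.1, 76.4]
tool_rot: [0.474, 0.524, 0.477, -0.522]
ft_force: [-3.3, 14.1, -1.0]
grip_width: 13.7
```

```bash
python3 - <<'E'
from h import *
info();shot('wrist','wrist36.png')
E
```

```text
t 51.95 tcp [614.2 154.1  76.4] yhead -5.48 down [-0.     0.004 -1.   ] F [-3.3 14.1 -1. ] w 13.7 q [ 0.3   0.7  -0.85  1.66  0.59  1.05 -0.83]
```

View pics/wrist36.png

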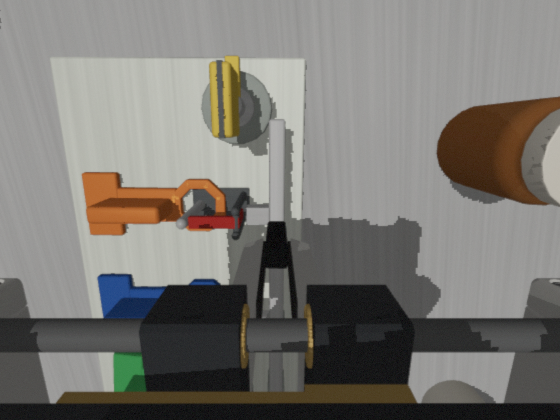

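Bar is home: firm stop (14 N) at the original position. Release, rise and go to the stud.

Call:
apply_moves([
  {"tx":0,"ty":0,"tz":0,"wx":0,"wy":0,"wz":0},
  {"tx":0,"ty":0,"tz":0,"wx":0,"wy":0,"wz":0},
  {"tx":0,"ty":0,"tz":0,"wx":0,"wy":0,"wz":0},
  {"tx":-0.02,"ty":0,"tz":0,"wx":0,"wy":0,"wz":0},
  {"tx":-0.03,"ty":0,"tz":0,"wx":0,"wy":0,"wz":0},
  {"tx":-0.015,"ty":0,"tz":0,"wx":0,"wy":0,"wz":0},
  {"tx":0,"ty":0,"tz":0,"wx":0,"wy":0,"wz":0},
  {"tx":0,"ty":0,"tz":0,"wx":0,"wy":0,"wz":0},
], claw=0.036)

```text
time: 52.8
position: [615.0, 150.2, 140.4]
tool_rot: [-0.475, -0.524, -0.475, 0.524]
ft_force: [-0.7, -0.7, 0.3]
grip_width: 36.4
```

```bash
python3 - <<'E'
from h import *
info();g=shot('wrist','wrist37.png')
r=robot.pinpoint('wrist','lockbar_grip')[0]; X=onz('wrist',r['point'],104);print(r, X)
plan(np.array([592.5,246,139]),-5.6)
E
```

```text
t 52.8 tcp [615.  150.2 140.4] yhead -5.64 down [-0. -0. -1.] F [-0.7 -0.7  0.3] w 36.4 q [ 0.33  0.63 -0.89  1.61  0.53  1.15 -0.79]
{'point': [276.4, 221.2], 'score': 0.73} [616.5174058  153.29456954 104.        ]
n 3 total tool shift mm [  0.8 -31.5 -93.1] turn [-0.04  0.03  0.07]
{"tx":0.0003,"ty":-0.0105,"tz":-0.0310,"wx":-0.01,"wy":0.01,"wz":0.02},
{"tx":0.0003,"ty":-0.0105,"tz":-0.0310,"wx":-0.01,"wy":0.01,"wz":0.02},
{"tx":0.0003,"ty":-0.0105,"tz":-0.0310,"wx":-0.01,"wy":0.01,"wz":0.02},
```

View pics/wrist37.png

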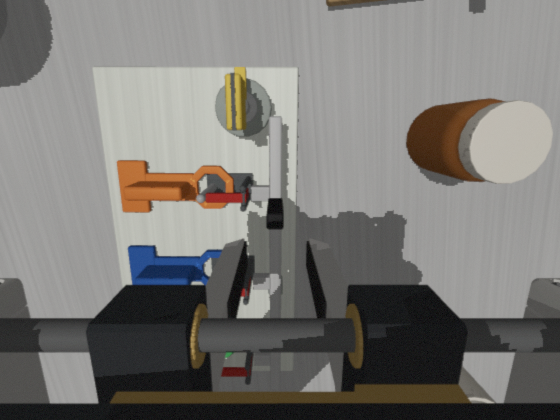

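Call:
apply_moves([
  {"tx":0,"ty":-0.0105,"tz":-0.031,"wx":0,"wy":0,"wz":0},
  {"tx":0,"ty":-0.0105,"tz":-0.031,"wx":0,"wy":0,"wz":0},
  {"tx":0,"ty":-0.0105,"tz":-0.031,"wx":0,"wy":0,"wz":0},
  {"tx":0,"ty":0,"tz":0,"wx":0,"wy":0,"wz":0},
  {"tx":0,"ty":0,"tz":0,"wx":0,"wy":0,"wz":0},
  {"tx":0,"ty":0,"tz":0,"wx":0,"wy":0,"wz":0},
  {"tx":0,"ty":0,"tz":0,"wx":0,"wy":0,"wz":0},
  {"tx":0,"ty":0,"tz":0,"wx":0,"wy":0,"wz":0},
], claw=0.04)

```text
time: 53.7
position: [593.2, 245.4, 140.8]
tool_rot: [-0.475, -0.524, -0.475, 0.524]
ft_force: [-0.3, -0.8, 0.4]
grip_width: 40.0
```

```bash
python3 - <<'E'
from h import *
info();g=shot('wrist','wrist38.png')
r=robot.pinpoint('wrist','stud_wing')[0]; X=onz('wrist',r['point'],96);print(r, X)
p,rr,s=pose(); print('to prev',rr.inv().apply(np.array([592.4,246,66])-p))
E
```

```text
t 53.7 tcp [593.2 245.4 140.8] yhead -5.7 down [-0. -0. -1.] F [-0.3 -0.8  0.4] w 40.0 q [ 0.17  0.65 -0.89  1.59  0.54  1.17 -0.94]
{'point': [274.2, 222.7], 'score': 0.83} [592.47883744 244.86924343  96.        ]
to prev [74.91772442 -0.67145856 -0.17794849]
```

View pics/wrist38.png

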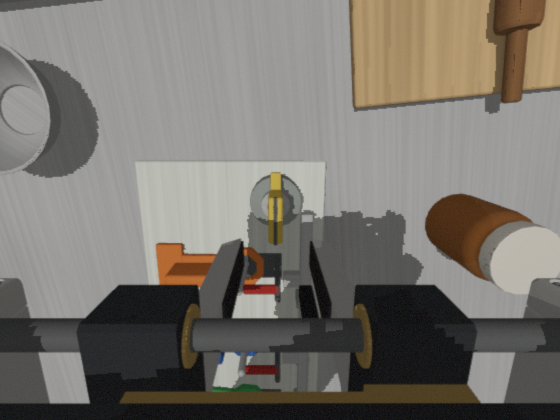

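Wing centred at (275,218). Descend, grip, press and turn clockwise.

Call:
apply_moves([
  {"tx":0.015,"ty":-0.0007,"tz":0,"wx":0,"wy":0,"wz":0},
  {"tx":0.02,"ty":0,"tz":0,"wx":0,"wy":0,"wz":0},
  {"tx":0.02,"ty":0,"tz":0,"wx":0,"wy":0,"wz":0},
  {"tx":0.013,"ty":0,"tz":0,"wx":0,"wy":0,"wz":0},
  {"tx":0.006,"ty":0,"tz":0,"wx":0,"wy":0,"wz":0},
  {"tx":0,"ty":0,"tz":0,"wx":0,"wy":0,"wz":0},
  {"tx":0,"ty":0,"tz":0,"wx":0,"wy":0,"wz":0},
  {"tx":0,"ty":0,"tz":0,"wx":0,"wy":0,"wz":0},
])

```text
time: 54.6
position: [592.6, 246.6, 67.8]
tool_rot: [0.475, 0.524, 0.475, -0.524]
ft_force: [-0.7, -0.1, 0.2]
grip_width: 39.7
```

Call:
apply_moves([
  {"tx":0,"ty":0,"tz":0,"wx":0,"wy":0,"wz":0},
  {"tx":0,"ty":0,"tz":0,"wx":0,"wy":0,"wz":0},
  {"tx":0,"ty":0,"tz":0,"wx":0,"wy":0,"wz":0},
  {"tx":0,"ty":0,"tz":0,"wx":0,"wy":0,"wz":0},
  {"tx":0,"ty":0,"tz":0,"wx":0,"wy":0,"wz":0},
  {"tx":0,"ty":0,"tz":0,"wx":0,"wy":0,"wz":0},
  {"tx":0,"ty":0,"tz":0,"wx":0,"wy":0,"wz":0},
  {"tx":0,"ty":0,"tz":0,"wx":0,"wy":0,"wz":0},
], claw=0.006, grip_force=30)

```text
time: 55.4
position: [592.2, 246.4, 67.0]
tool_rot: [0.475, 0.524, 0.475, -0.524]
ft_force: [0.3, -0.9, 2.1]
grip_width: 11.4
```

Call:
apply_moves([
  {"tx":0.004,"ty":0,"tz":0,"wx":0,"wy":0,"wz":0},
  {"tx":0.004,"ty":0,"tz":0,"wx":0,"wy":0,"wz":0},
  {"tx":0.0017,"ty":0,"tz":0,"wx":0,"wy":0,"wz":0},
  {"tx":0,"ty":0,"tz":0,"wx":0,"wy":0,"wz":0},
  {"tx":0,"ty":0,"tz":0,"wx":4,"wy":0,"wz":0},
  {"tx":0,"ty":0,"tz":0,"wx":6,"wy":0,"wz":0},
  {"tx":0,"ty":0,"tz":0,"wx":6,"wy":0,"wz":0},
  {"tx":0,"ty":0,"tz":0,"wx":0,"wy":0,"wz":0},
])

```text
time: 56.2
position: [592.5, 246.5, 57.4]
tool_rot: [0.396, 0.586, 0.396, -0.585]
ft_force: [-0.5, 0.2, 7.1]
grip_width: 11.4
```

```bash
python3 - <<'E'
from h import *
info();g=shot('wrist','wrist39.png')
E
```

```text
t 56.2 tcp [592.5 246.5  57.4] yhead -21.86 down [ 0.001 -0.    -1.   ] F [-0.5  0.2  7.1] w 11.4 q [ 0.09  0.71 -0.77  1.65  0.57  1.01 -1.25]
```

View pics/wrist39.png

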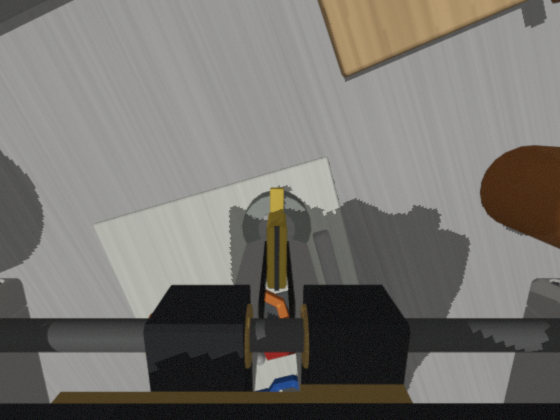

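Call:
apply_moves([
  {"tx":0,"ty":0,"tz":0,"wx":7,"wy":0,"wz":0},
  {"tx":0,"ty":0,"tz":0,"wx":7,"wy":0,"wz":0},
  {"tx":0,"ty":0,"tz":0,"wx":7,"wy":0,"wz":0},
  {"tx":0,"ty":0,"tz":0,"wx":7,"wy":0,"wz":0},
  {"tx":0,"ty":0,"tz":0,"wx":7,"wy":0,"wz":0},
  {"tx":0,"ty":0,"tz":0,"wx":7,"wy":0,"wz":0},
  {"tx":0,"ty":0,"tz":0,"wx":7,"wy":0,"wz":0},
  {"tx":0,"ty":0,"tz":0,"wx":7,"wy":0,"wz":0},
])

```text
time: 57.05
position: [592.7, 246.1, 57.4]
tool_rot: [0.074, 0.704, 0.074, -0.703]
ft_force: [1.2, -2.6, 6.6]
grip_width: 11.5
```

Call:
apply_moves([
  {"tx":0,"ty":0,"tz":0,"wx":7,"wy":0,"wz":0},
  {"tx":0,"ty":0,"tz":0,"wx":6,"wy":0,"wz":0},
  {"tx":0,"ty":0,"tz":0,"wx":4.5,"wy":0,"wz":0},
  {"tx":0,"ty":0,"tz":0,"wx":1,"wy":0,"wz":0},
  {"tx":0,"ty":0,"tz":0,"wx":0,"wy":0,"wz":0},
  {"tx":0,"ty":0,"tz":0,"wx":0,"wy":0,"wz":0},
  {"tx":0,"ty":0,"tz":0,"wx":0,"wy":0,"wz":0},
  {"tx":0,"ty":0,"tz":0,"wx":0,"wy":0,"wz":0},
])

```text
time: 57.85
position: [592.7, 245.9, 57.3]
tool_rot: [-0.038, 0.706, -0.038, -0.706]
ft_force: [1.1, -2.3, 7.3]
grip_width: 11.5
```

```bash
python3 - <<'E'
from h import *
info();g=shot('wrist','wrist40.png');print(robot.read_state()['wrist_torque'])
E
```

```text
t 57.85 tcp [592.7 245.9  57.3] yhead -96.15 down [ 0.001 -0.    -1.   ] F [ 1.1 -2.3  7.3] w 11.5 q [-0.1   0.63 -0.48  1.66  0.35  0.94 -2.38]
[-0.69202306 -0.30338387  0.07316481]
```

View pics/wrist40.png

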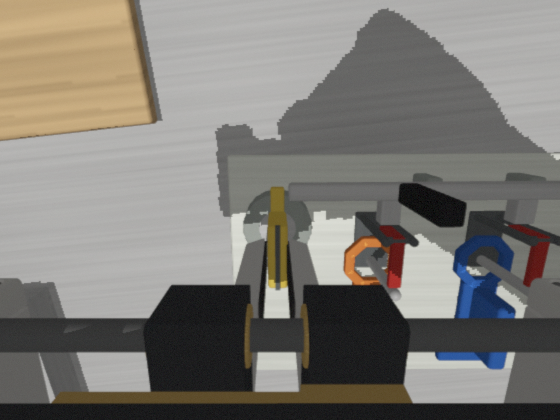

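Call:
apply_moves([
  {"tx":-0.003,"ty":0,"tz":0,"wx":0,"wy":0,"wz":0},
  {"tx":-0.004,"ty":0,"tz":0,"wx":0,"wy":0,"wz":0},
  {"tx":-0.003,"ty":0,"tz":0,"wx":0,"wy":0,"wz":0},
  {"tx":0,"ty":0,"tz":0,"wx":0,"wy":0,"wz":0},
  {"tx":0,"ty":0,"tz":0,"wx":0,"wy":0,"wz":0},
  {"tx":0,"ty":0,"tz":0,"wx":0,"wy":0,"wz":0},
  {"tx":0,"ty":0,"tz":0,"wx":0,"wy":0,"wz":0},
  {"tx":0,"ty":0,"tz":0,"wx":0,"wy":0,"wz":0},
])

```text
time: 58.7
position: [592.1, 246.1, 67.0]
tool_rot: [0.038, -0.706, 0.038, 0.706]
ft_force: [3.8, -3.5, -1.5]
grip_width: 11.4
```

```bash
python3 - <<'E'
from h import *
info()
E
```

```text
t 58.7 tcp [592.1 246.1  67. ] yhead -96.13 down [-0. -0. -1.] F [ 3.8 -3.5 -1.5] w 11.4 q [-0.09  0.62 -0.49  1.65  0.34  0.96 -2.38]
```

Call:
apply_moves([
  {"tx":0,"ty":0,"tz":0,"wx":0,"wy":0,"wz":0},
  {"tx":0,"ty":0,"tz":0,"wx":0,"wy":0,"wz":0},
  {"tx":0,"ty":0,"tz":0,"wx":0,"wy":0,"wz":0},
  {"tx":-0.01,"ty":0,"tz":0,"wx":0,"wy":0,"wz":0},
  {"tx":-0.025,"ty":0,"tz":0,"wx":0,"wy":0,"wz":0},
  {"tx":-0.04,"ty":0,"tz":0,"wx":0,"wy":0,"wz":0},
  {"tx":-0.04,"ty":0,"tz":0,"wx":0,"wy":0,"wz":0},
  {"tx":-0.03,"ty":0,"tz":0,"wx":0,"wy":0,"wz":0},
], claw=0.05)

```text
time: 59.5
position: [592.3, 247.0, 215.7]
tool_rot: [-0.038, 0.707, -0.037, -0.705]
ft_force: [-1.0, 0.7, -0.3]
grip_width: 50.1
```

Call:
apply_moves([
  {"tx":0,"ty":0.045,"tz":0.01,"wx":0,"wy":0,"wz":0},
  {"tx":0,"ty":0.045,"tz":0.01,"wx":0,"wy":0,"wz":0},
  {"tx":0,"ty":0.045,"tz":0.01,"wx":0,"wy":0,"wz":0},
  {"tx":0,"ty":0,"tz":0.01,"wx":0,"wy":0,"wz":0},
  {"tx":0,"ty":0,"tz":0,"wx":0,"wy":0,"wz":0},
  {"tx":0,"ty":0,"tz":0,"wx":0,"wy":0,"wz":0},
  {"tx":0,"ty":0,"tz":0,"wx":0,"wy":0,"wz":0},
  {"tx":0,"ty":0,"tz":0,"wx":0,"wy":0,"wz":0},
])

```text
time: 60.3
position: [538.2, 117.4, 212.1]
tool_rot: [0.037, -0.706, 0.037, 0.706]
ft_force: [0.1, -0.1, 0.7]
grip_width: 49.7
```

```bash
python3 - <<'E'
from h import *
info();shot('wrist','wrist41.png')
for k,c in enumerate(['green','blue','orange']):
    h=HOOK[k]; v=fitpaddle('wrist',c,h[0]-50,h[1]+5,-7,z0=6); a=np.radians(v[2]); e=np.array([v[0]+50*np.cos(a),v[1]+50*np.sin(a)])
    print(c,np.round(v,2),'eye-hook',np.round(e-h,1))
for n,z in dict(lockbar_grip=104,stud_wing=96).items():
    r=robot.pinpoint('wrist',n)[0]; print(n,r,onz('wrist',r['point'],z))
g=shot('side','side41.png'); c=g['color'][140:270,220:340]; save(cv2.resize(c,None,fx=4.5,fy=4.5,interpolation=cv2.INTER_CUBIC),'side41c.png')
for n in ('bowl','jar','beaker'):
    for r in robot.pinpoint('side',n)[:1]: print(n,np.round(r['point'],1),onz('side',r['point'],0))
E
```

```text
t 60.3 tcp [538.2 117.4 212.1] yhead -96.05 down [-0.     0.001 -1.   ] F [ 0.1 -0.1  0.7] w 49.7 q [ 0.17  0.3  -0.54  1.75  0.17  1.13 -2.09]
green [481.38  -8.14 -12.38   0.78] eye-hook [-0.5 -0.1]
blue [489.66  80.59  -6.1    0.8 ] eye-hook [-0.6 -0.4]
orange [499.41 175.15  -6.32   0.77] eye-hook [-0.2 -0.7]
lockbar_grip {'point': [229.4, 129.7], 'score': 0.76} [615.65980246 154.84135551 104.        ]
stud_wing {'point': [372.4, 218.0], 'score': 0.73} [510.83971953  19.38058938  96.        ]
bowl [198.8 163.3] [341.48046404 368.41594025   0.        ]
jar [345.1 183.8] [784.82829316 180.97085292   0.        ]
beaker [369.4 246.8] [773.40737964 -82.06911007   0.        ]
```

View pics/wrist41.png

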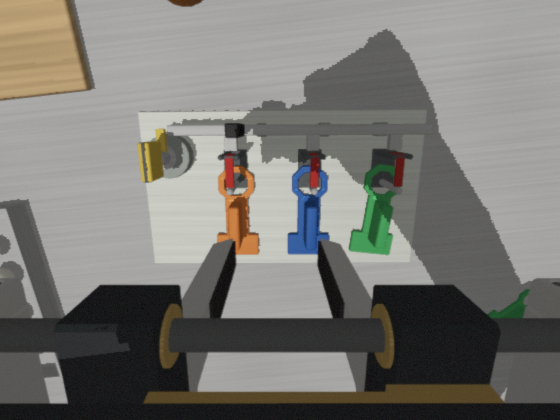

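View pics/side41c.png

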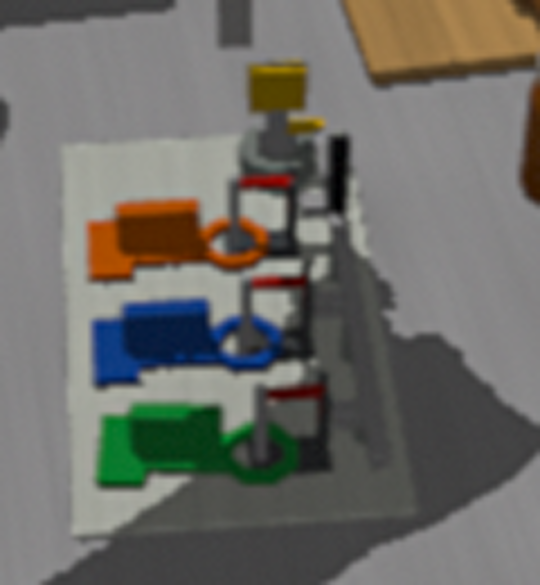

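```bash
python3 - <<'E'
from h import *
for f in ('side0.png','side41.png'):
    im=cv2.imread('pics/'+f); h=cv2.cvtColor(im,cv2.COLOR_BGR2HSV); m=((h[...,0]>18)&(h[...,0]<35)&(h[...,1]>120)&(h[...,2]>80)); m[:140]=0;m[200:]=0;m[:,:265]=0;m[:,310:]=0
    ys,xs=np.nonzero(m); print(f,xs.min(),xs.max(),ys.min(),ys.max(),m.sum(),xs.mean(),ys.mean())
    print([round(float(ys[xs==x].min()),1) for x in range(274,290) if (xs==x).any()])
shot('wrist')
c,s=np.cos(np.radians(-5.6)),np.sin(np.radians(-5.6))
im=cv2.imread('pics/wrist41.png')
for z,col in ((96,(0,0,255)),(88,(255,0,0))):
    pts=[]
    for dx,dy in ((-20,-6),(20,-6),(20,6),(-20,6)):
        pts.append(proj('wrist',(592.5+c*dx-s*dy,246+s*dx+c*dy,z)))
    print(z,np.round(pts,1).tolist())
cv2.imwrite('pics/crop41.png',cv2.resize(im[100:220,120:260],None,fx=5,fy=5,interpolation=cv2.INTER_NEAREST))
E
```

```text
side0.png 275 291 154 169 60 283.0 159.03333333333333
[155.0, 154.0, 154.0, 155.0, 154.0, 154.0, 154.0, 154.0, 154.0, 154.0, 154.0, 154.0, 155.0, 166.0, 166.0]
side41.png 276 291 154 169 132 282.25 160.33333333333334
[155.0, 155.0, 155.0, 155.0, 154.0, 154.0, 155.0, 154.0, 154.0, 154.0, 154.0, 155.0, 166.0, 166.0]
96 [[151.3, 182.9], [146.8, 142.9], [134.6, 143.0], [139.5, 183.0]]
88 [[154.2, 181.5], [149.9, 142.5], [138.1, 142.6], [142.8, 181.6]]
```

View pics/crop41.png

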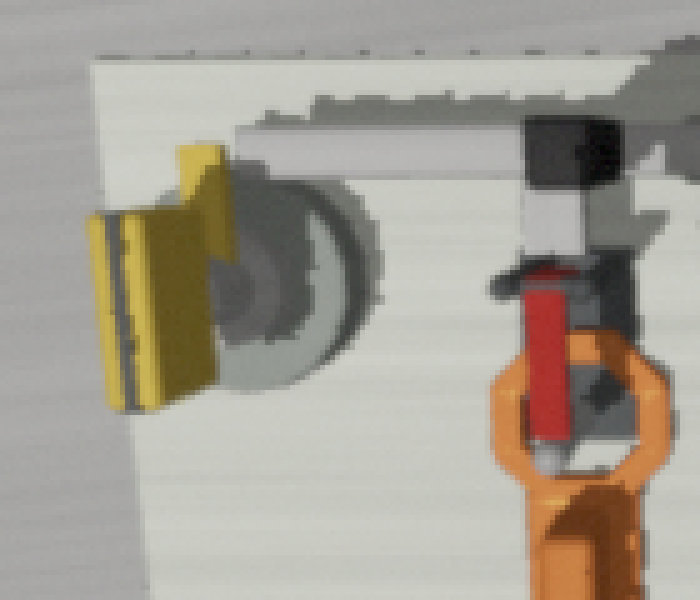

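The stud's extents match the start view (rows 154–169, columns ~275–291), so it's up and locked. Handing in.

```bash
python3 - <<'E'
from h import *
info(); print(robot.sign_off())
E
```

```text
t 60.7 tcp [538.  116.5 212.2] yhead -96.12 down [-0.  0. -1.] F [-0.1 -1.  -0.3] w 50.1 q [ 0.17  0.3  -0.54  1.75  0.17  1.13 -2.09]
the job is handed in; nothing more can be done
None
```

The job is handed in at 60.7 s of the 210 s allowed. I unlocked the stud, slid the bar open and clipped green on hook0, blue on hook1 and orange on hook2. Then I slid the bar home and locked the stud again. No verdict was reported.

**Paddles:** By camera fit, all three eyes are within about 1 mm of their noses. The paddles look flat and the gates look closed over them. Green had been knocked about 11 mm off centre after clipping (limit 13.5 mm), so I recentred it while the bar was still open. It now sits about 7° askew on the deck, which the rules do not limit.

**Bar and stud:** The bar stopped firmly at about 14 N, with its grip back where it started. The stud is turned back, and in the side view it stands where it did at the start. I could not read the joints, so the gates, bar and stud were judged from pictures, positions and forces.

**Bystanders:** The bowl, jar and beaker are within about 8 mm of where they were first measured, which is about the detector's own scatter.

**One disagreement:** In the last wrist picture the network placed the stud wing wrongly, near a hook. I ignored that reading and used the side and wrist pictures instead.

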